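Make up a full sample tray and slide it onto the mat

ROBOT

A 6-joint arm with a two-finger parallel gripper is mounted at the origin on the work surface. World frame = base frame: x ahead of the robot, y to its left, z up, the work surface at z = 0. Lengths are in m, angles in rad, forces in N, time in s.
With the tool pointing down it reaches from about 0.375 to 0.925 m from the base axis. Payload 5.7 kg.
Tool frame: the origin (TCP) lies between the finger pads; the fingertips stand env.nose_length ahead of it and the grasp point (between the pads) lies 11 mm behind it (env.nose_length is the distance from the TCP to the fingertips, in m); y points along the fingers, x is the direction in which the jaws open and shut, and the axes are right-handed (so a half turn about y gives the same grasp; the last joint's range is limited). The gripper opens to 88 mm and grips with 3 to 60 N. Pads are 20 mm wide; open, the fingers measure 115 mm over their backs; the gripper's body (75 mm by 178 mm) begins 61 mm behind the grasp point.
Start: joints at [1.04, 0.359, 1.51, -0, 1.272, -0.115], TCP at [0.242, 0.549, 0.197] pointing down, gripper open.
Joint ranges: [-2.97, 2.97], [-1.01, 2.36], [0.21, 2.38], [-0.96, 4.11], [0.2, 2.71], [-2.98, 2.98]. Speed limits (rad/s): [2.39, 2.39, 3.14, 3.14, 3.14, 3.14].

INTERFACE

Orientations are given as a 3x3 rotation matrix whose columns are the frame's x, y, z axes.
In Python, from station import sensors, grab_frame, camera_info, env gives the robot as it stands.
- The arm moves only by the tool servo_tool, never from a script. Its argument "increments" is a list of rows, each a list of 3 entries, a list of its own where there are three numbers: the shift along the tool's x, y, z scaled (see below), then the turn about the tool's y scaled (see below), then the closure, from 0 (fully open) to 1 (shut). In form: [[[dx, dy, dz], roll, jaw], ...]. A call has 1 to 12 rows; each row shifts and turns the pose as measured when the row begins, along the tool's axes as they then stand; what a row does not reach is not made up. The controller multiplies each number of a shift by 0.03 m and each number of a turn by 6 degrees. A row lasts 1/12 s, in which the tool goes at most 41.7 mm and 7.16 degrees, less where a joint would pass 70% of its speed; a pose out of reach is approached as far as the arm can. A call with a number of a shift or a turn outside -1 to 1 is refused whole. A call with a gripper value outside its range is refused whole. The fingers move at their own pace and stop on an object; "force" is the grip in N (left out, the last holds). Time passes only in rows, so rows that do not move let the fingers close. It gives the time, the measured TCP pose, the force and the opening at its end, in the units of the state.
- sensors.get_state(): the state, without advancing time (a new reading comes with each control period).
- grab_frame(name): name is "scene" or "top" or "wrist"; returns the picture (480x640x3 uint8, red, green, blue); there is no depth.
- camera_info(name): a dict with "K" (3x3 intrinsics, pixels), "extrinsics" (4x4, takes a point from camera to world coordinates). Camera axes: x right, y down, z forward; pixel columns grow to the right and rows downward; lengths in m; the calibration is good to about 2 mm. A picture is of the moment at which its call begins: read the wrist's pose just before it. camera_info takes no time and is no camera call; for the wrist camera it gives the pose at the moment of the call.
- env.job_done(): hands the job in, once; it reports no verdict.
The state is a dict: "clock": time; "joint_positions": joint angles; "qd": joint speeds; "joint_torque": joint torques, N m; "position": TCP position; "ee_rot": TCP orientation; "wrist_force": force on the tool from outside, world axes, zero at the start; "ft_torque": the same for the moment, N m; "opening": finger opening in m.
Only numpy, scipy, OpenCV 4.12 (cv2) and the standard library are available. Lean on these libraries where they do the work, as an engineer would, in place of code of your own. Each camera call takes 0.05 s, during which the arm holds its last target. There are 200 camera calls.

TASK

Make up one full tray of sample jars: put the lone jar from the spare tray into the empty pocket of the tray that holds three, then stack the emptied tray squarely on the pile of empty trays. Finally slide the full tray along the bench, without lifting or tipping it, right onto the black rubber mat, centred and squared up with it. Leave the pile where it is, and the jug, the tall bottle and the dish where they stand, all jars upright, and let go of everything.

Things in the scene. Friction and masses are not known exactly. Their poses are not given: they have to be found in the camera images.
- tray_main_centre (a point): grey tray with three jars, to be filled: 124 x 124 x 22 mm, floor 4, walls 4 mm, four 54 mm square pockets centred at x, y = +-31 mm. At each x end a flat ear: 32 mm long, centre 78 mm from the tray's, 46 mm wide, 10 to 22 mm above the underside; gripped across its width from above it steers the sliding tray. Point: centre, 11 mm above the underside; x through the ears, z up. 540 g when full
- gap (a point): centre, on the floor (4 mm above the tray's underside), of the empty pocket of the tray with three jars; at x = +31, y = +31 mm of that tray; turns with it
- tray_spare_centre (a point): spare tray with the one jar, same shape. All trays have an 8 mm thick rib along x, as high as the walls, and stub dividers across y that end 32 mm short of the centre, so the rib's middle is free on both sides; the empty tray (160 g) lifts level by it. Point: centre, 11 mm above the underside; x through the ears, z up
- empties_low_centre (a point): the lower of the two loose empty trays that make the pile, same shape; centre, half-way up; it stands on the bench
- empties_top_centre (a point): upper tray of the pile of two empties, same shape. Point: its centre, 33 mm above the bench; x through the ears. Its rim, 44 mm above the bench, carries the next tray: flat underside on rim, 22 mm a tray, no nesting, either way round
- jar_lone_centre (a point): squat amber sample jar, white cap, 62 mm high, about 95 g: body 44 mm across, 40 mm high; cap 33 mm across, from 46 to 62 mm above the foot. Point: its centre, 31 mm above the foot; z up. Stands on a tray floor, 4 mm above the bench. This is the lone one, in the spare tray.
- jar_a_centre (a point): squat amber sample jar, white cap, 62 mm high, about 95 g: body 44 mm across, 40 mm high; cap 33 mm across, from 46 to 62 mm above the foot. Point: its centre, 31 mm above the foot; z up. Stands on a tray floor, 4 mm above the bench. In the tray with three.
- jar_b_centre (a point): squat amber sample jar, white cap, 62 mm high, about 95 g: body 44 mm across, 40 mm high; cap 33 mm across, from 46 to 62 mm above the foot. Point: its centre, 31 mm above the foot; z up. Stands on a tray floor, 4 mm above the bench. In the tray with three.
- jar_c_centre (a point): squat amber sample jar, white cap, 62 mm high, about 95 g: body 44 mm across, 40 mm high; cap 33 mm across, from 46 to 62 mm above the foot. Point: its centre, 31 mm above the foot; z up. Stands on a tray floor, 4 mm above the bench. In the tray with three.
- mat_top (a point): black rubber mat fixed to the bench, 230 mm long (x), 160 mm wide (y), 2 mm thick, with a 12 mm bevelled border; point at the middle of its top; z up
- stand_base (a point): retort stand, fixed: blue base 150 mm (x) by 100 mm (y), 18 mm high; point at the centre of the base's top. A rod 12 mm across, 285 mm tall, rises at x = +30 mm; its boss (30 mm square, screw out to y = +44 mm) and a clamp reach to x = +106 mm at 185 to 225 mm height
- jug_mid (a point): white plastic measuring jug, 135 mm high, 108 mm across at the rim and 88 mm at the foot, its handle reaching 90 mm out from the axis on its x side; point on its axis at half height (67 mm); leave alone
- bottle_mid (a point): tall amber reagent bottle, 58 mm across, 125 mm high; point on its axis at half height (62 mm); leave alone
- dish_mid (a point): white crystallising dish, 92 mm across, 45 mm high; point on its axis at half height (22 mm); leave alone

How it is judged:
On the way, in this order (a step that is already met when the one before it is completed fails the run):
1. the lone jar stands, released, in the empty pocket (horizontal distance between jar_lone_centre and gap below 0.012 m and z of jar_lone_centre in the frame of tray_main_centre between 0.018 and 0.03 m and angle between jar_lone_centre's own z axis and vertical below 0.12 rad and contact force between the fingers and jar_lone below 0.3 N), for 0.2 s.
2. the emptied tray lies released and square on the pile of empty trays (horizontal distance between tray_spare_centre and empties_top_centre below 0.018 m and z of tray_spare_centre in the frame of empties_top_centre between 0.018 and 0.027 m and angle between the x axis of tray_spare_centre and the x axis of empties_top_centre, either way round below 0.15 rad and angle between tray_spare_centre's own z axis and vertical below 0.06 rad and contact force between the fingers and tray_spare below 0.3 N), for 0.2 s.
3. the full tray lies on the mat, centred and square with it (horizontal distance between jar_lone_centre and gap below 0.012 m and z of jar_lone_centre in the frame of tray_main_centre between 0.018 and 0.03 m and angle between each of jar_lone_centre, jar_a_centre, jar_b_centre, jar_c_centre's own z axis and vertical below 0.12 rad and x of jar_a_centre in the frame of tray_main_centre between -0.043 and -0.019 m and y of jar_a_centre in the frame of tray_main_centre between -0.043 and -0.019 m and z of each of jar_a_centre, jar_b_centre, jar_c_centre in the frame of tray_main_centre below 0.03 m and x of jar_b_centre in the frame of tray_main_centre between 0.019 and 0.043 m and y of jar_b_centre in the frame of tray_main_centre between -0.043 and -0.019 m and x of jar_c_centre in the frame of tray_main_centre between -0.043 and -0.019 m and y of jar_c_centre in the frame of tray_main_centre between 0.019 and 0.043 m and x of tray_main_centre in the frame of mat_top between -0.02 and 0.02 m and y of tray_main_centre in the frame of mat_top between -0.02 and 0.02 m and angle between the x axis of tray_main_centre and the x axis of mat_top, either way round below 0.15 rad and angle between tray_main_centre's own z axis and vertical below 0.04 rad), for 0.2 s.
At the end, for the whole second after the job is handed in: Full tray flat on the mat, centred within 20 mm each way, square within 0.15 rad, its four jars upright in their pockets (12 mm); the emptied tray flat on the top empty tray, centres within 18 mm, square within 0.15 rad; all released and at rest (all of step 3 and horizontal distance between tray_spare_centre and empties_top_centre below 0.018 m and z of tray_spare_centre in the frame of empties_top_centre between 0.018 and 0.027 m and angle between the x axis of tray_spare_centre and the x axis of empties_top_centre, either way round below 0.15 rad and angle between tray_spare_centre's own z axis and vertical below 0.06 rad and linear speed of each of tray_main, tray_spare, jar_lone below 0.02 m/s); the robot touches nothing.
It fails at once if the tray that is being made up, with its jars, is lifted or tipped instead of slid (height (world z) of tray_main_centre above 0.022 m or angle between tray_main_centre's own z axis and vertical above 0.14 rad).
It fails at once if a jar is tipped over (angle between any of jar_a_centre, jar_b_centre, jar_c_centre, jar_lone_centre's own z axis and vertical above 0.6 rad).
It fails at once if the jug, the tall bottle or the dish is pushed more than 20 mm or tipped over (distance of any of jug_mid, bottle_mid, dish_mid from where it was at the start of the episode above 0.02 m or angle between any of jug_mid, bottle_mid, dish_mid's own z axis and vertical above 0.35 rad).
It fails at once if the two stacked empty trays are pushed more than 30 mm (distance of any of empties_low_centre, empties_top_centre from where it was at the start of the episode above 0.03 m).
It also fails if it takes over 72 s, if anything falls off the work surface, if the arm or the gripper's body presses on something with over 40 N, if the wrist force passes 120 N, or if a joint passes its speed limit or range.

## Working session

There is one attempt and no reset: what is moved stays moved. The work goes in short steps, Python scripts to look and compute and a tool call to move; the robot and the scene stay as the last step left them, time stands still between calls to the robot, and variables do not carry over. Pictures are saved under pics/ and viewed, about 8 in all and at most 12, crops included, and the job is handed in when it is done.

Besides the shell and the picture viewer there is one more tool, called after "Request:" in YAML: its name, and indented under it one key for each argument. servo_tool: Moves the arm, as the interface text tells. Its arguments: {"type":"object","properties":{"increments":{"type":"array","items":{"type":"array"}},"force":{"type":"number"}},"required":["increments"]}

```bash
mkdir -p pics; ls; python3 - <<'E'
from station import sensors, grab_frame, camera_info, env
import cv2
for n in("scene","top"):
    cv2.imwrite(f"pics/{n}0.png",grab_frame(n)[:,:,::-1]); c=camera_info(n); print(n,c["K"],c["extrinsics"])
s=sensors.get_state(); print(s, env.nose_length)
E
```

```text
pics
scene [[514.69182654   0.         321.85066302]
 [  0.         514.69182654 241.18428135]
 [  0.           0.           1.        ]] [[-0.60989964  0.65284623 -0.44923738  1.00135555]
 [ 0.79239806  0.51047053 -0.33395381  0.31332037]
 [ 0.01130196 -0.55965314 -0.82864989  0.92396961]
 [ 0.          0.          0.          1.        ]]
top [[435.28589036   0.         307.83135394]
 [  0.         435.28589036 235.04519365]
 [  0.           0.           1.        ]] [[-1.15717278e-02 -9.97405074e-01  7.10578218e-02  4.68782987e-01]
 [-9.99933042e-01  1.15479704e-02 -7.45149648e-04  2.43734281e-03]
 [-7.73575815e-05 -7.10616866e-02 -9.97471920e-01  1.08435354e+00]
 [ 0.00000000e+00  0.00000000e+00  0.00000000e+00  1.00000000e+00]]
{'clock': 0.1, 'joint_positions': array([ 1.03988500e+00,  3.59450914e-01,  1.51133455e+00,  1.37338756e-06,
        1.27249731e+00, -1.15096556e-01]), 'qd': array([ 0.00024879, -0.00132116, -0.00233613, -0.00075145, -0.00151162,
       -0.00230026]), 'joint_torque': array([ 1.60433528e-04, -5.16356635e+01, -2.71404737e+01,  6.75449451e-02,
        2.74980959e-02, -1.93090591e-05]), 'position': array([0.24202219, 0.54828512, 0.19627907]), 'ee_rot': array([[ 4.03935054e-01, -8.56873719e-04, -9.14787264e-01],
       [ 9.14786125e-01, -1.45680544e-03,  4.03935915e-01],
       [-1.67878913e-03, -9.99998572e-01,  1.95401405e-04]]), 'wrist_force': array([0.3435268 , 0.70431162, 0.34517807]), 'ft_torque': array([ 0.01595747,  0.0018308 , -0.01987569]), 'opening': 0.08759306391704268} 0.008
```

View pics/top0.png

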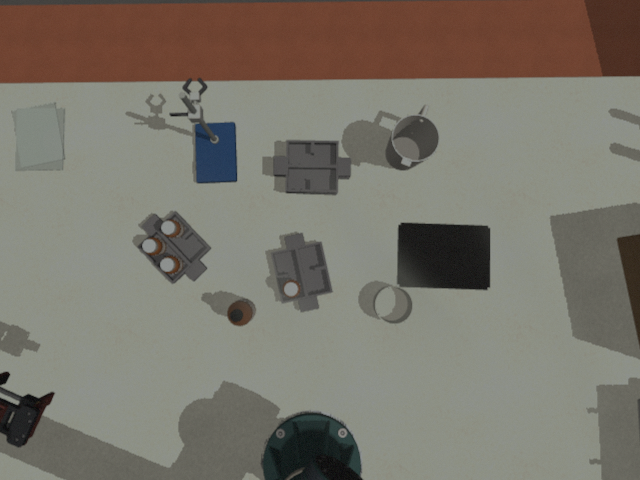

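View pics/scene0.png

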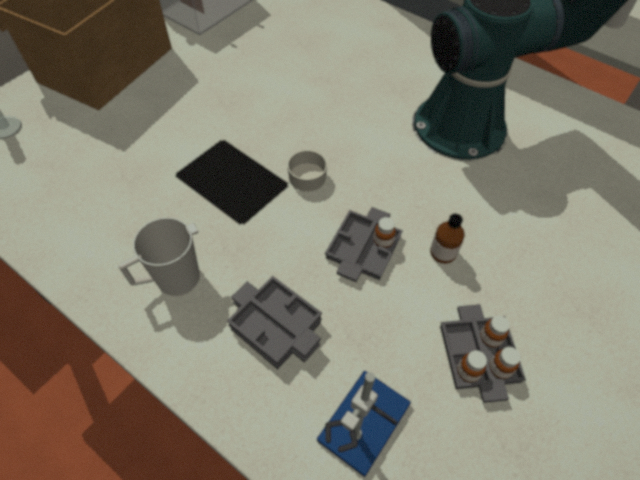

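```bash
python3 - <<'E'
import cv2
a=cv2.imread("pics/top0.png")
cv2.imwrite("pics/c1.png",cv2.resize(a[195:320,125:345],None,fx=3.6,fy=3.6,interpolation=cv2.INTER_CUBIC))
b=cv2.resize(a[120:330,180:500],None,fx=2.5,fy=2.5,interpolation=cv2.INTER_CUBIC)
cv2.imwrite("pics/c2.png",b)
E
```

```text
(no output)
```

View pics/c1.png

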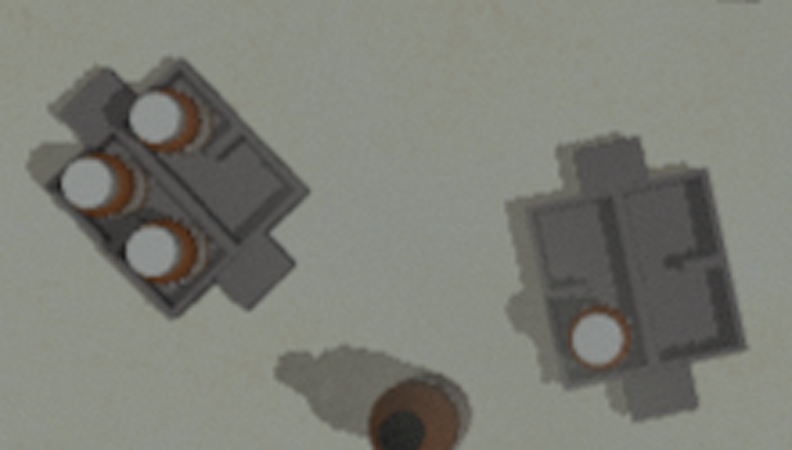

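View pics/c2.png

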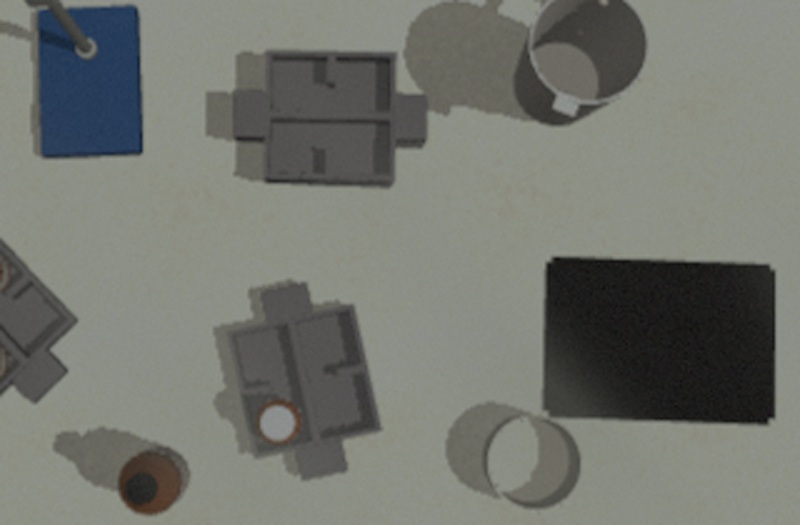

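```bash
cat >h.py <<'E'
import numpy as np, cv2
from station import sensors, grab_frame, camera_info, env
def w(name,px,z,c=None):
    c=c or camera_info(name); E=np.array(c["extrinsics"]); px=np.atleast_2d(px).astype(float)
    d=(E[:3,:3]@np.linalg.inv(c["K"])@np.c_[px,np.ones(len(px))].T).T
    o=E[:3,3]; return (o+d*((z-o[2])/d[:,2])[:,None])[:,:2]
def pr(name,P,c=None):
    c=c or camera_info(name); E=np.linalg.inv(c["extrinsics"]); p=(E[:3,:3]@np.atleast_2d(P).T).T+E[:3,3]
    q=(c["K"]@p.T).T; return q[:,:2]/q[:,2:]
def rect(p): # centre, angle of side 1->2, sides
    e=p[1]-p[0]+p[2]-p[3]; s=[np.linalg.norm(p[(i+1)%4]-p[i]) for i in range(4)]
    return p.mean(0).round(4), round(np.arctan2(e[1],e[0]),3), np.round(s,3)
E
python3 - <<'E'
from h import *
f1=lambda l:np.array(l)/3.6+[125,195]-0.36
f2=lambda l:np.array(l)/2.5+[180,120]-.3
r=lambda n,l,z,f:print(n,*rect(w("top",f(l),z)))
r("main",[(180,58),(310,190),(172,320),(48,190)],.022,f1)
r("spare",[(708,168),(748,350),(567,390),(527,210)],.022,f1)
r("pile",[(265,50),(396,52),(393,187),(265,184)],.044,f2)
r("mat",[(547,258),(775,266),(774,423),(545,415)],.001,f2)
c=lambda n,l,z,f:print(n,w("top",f(l),z).round(4))
c("jars",[(600,338),(157,118),(90,183),(154,251)],.066,f1)
c("main ears",[(100,66),(48,108),(297,264),(248,310)],.022,f1)
c("dish",[(532,460)],.045,f2);c("bottle",[(140,488)],.125,f2);c("jug",[(586,44)],.135,f2)
c("stand",[(38,10),(137,6),(142,155),(42,157)],.018,f2)
E
```

```text
main [0.5186 0.3289] -2.372 [0.127 0.127 0.123 0.126]
spare [0.4541 0.0175] -2.934 [0.126 0.125 0.124 0.126]
pile [ 0.7084 -0.0094] -1.602 [0.128 0.133 0.124 0.132]
mat [ 0.4905 -0.3358] -1.617 [0.228 0.156 0.227 0.156]
jars [[0.4171 0.0415]
 [0.5631 0.3292]
 [0.5211 0.3723]
 [0.4765 0.3302]]
main ears [[0.6032 0.3826]
 [0.5748 0.4176]
 [0.467  0.2476]
 [0.4364 0.2805]]
dish [[ 0.3776 -0.1969]]
bottle [[0.3643 0.1611]]
jug [[ 0.7514 -0.2369]]
stand [[0.8272 0.2809]
 [0.8302 0.1818]
 [0.6793 0.1768]
 [0.6784 0.2759]]
```

```bash
cat >>h.py <<'E'
def st():
    s=sensors.get_state(); R=np.array(s["ee_rot"]); return s,np.array(s["position"]),np.arctan2(R[1,0],R[0,0])
def plan(tgts,jaw):
    """rows from the measured pose through targets (x,y,z,yaw,nrows)"""
    s,p,a=st(); print("t",round(s["clock"],2),"at",p.round(4),"yaw",round(a,3),"open",round(s["opening"],4),"F",np.round(s["wrist_force"],1))
    for x,y,z,b,n in tgts:
        q=np.array([x,y,z]); d=(q-p)/n; da=((b-a+np.pi)%(2*np.pi)-np.pi)/n; out=[]
        for i in range(n):
            c,sn=np.cos(a),np.sin(a)
            out.append("[[%.2f,%.2f,%.2f],%.2f,%g]"%tuple(np.round([*(np.array([c*d[0]+sn*d[1],-d[2],-sn*d[0]+c*d[1]])/.03),-np.degrees(da)/6],2)+0.0)[:3] and "[[%.2f,%.2f,%.2f],%.2f,%g]"%(*(np.array([c*d[0]+sn*d[1],-d[2],-sn*d[0]+c*d[1]])/.03),-np.degrees(da)/6,jaw))
            a+=da
        p=q; print(",".join(out))
E
python3 - <<'E'
s=open('h.py').read()
import re
i=s.index('            out.append('); j=s.index('            a+=da')
s=s[:i]+'''            v=np.array([c*d[0]+sn*d[1],-d[2],-sn*d[0]+c*d[1]])/.03
            out.append("[[%.2f,%.2f,%.2f],%.2f,%g]"%(*v,-np.degrees(da)/6,jaw))
'''+s[j:]
open('h.py','w').write(s)
E
python3 -c "
from h import *
plan([(.417,.0415,.15,0,22)],0)"
```

```text
t 0.1 at [0.242  0.5483 0.1963] yaw 1.155 open 0.0876 F [0.3 0.7 0.3]
[[-0.60,0.07,-0.55],0.50,0],[[-0.57,0.07,-0.58],0.50,0],[[-0.53,0.07,-0.61],0.50,0],[[-0.50,0.07,-0.64],0.50,0],[[-0.47,0.07,-0.66],0.50,0],[[-0.43,0.07,-0.69],0.50,0],[[-0.39,0.07,-0.71],0.50,0],[[-0.36,0.07,-0.73],0.50,0],[[-0.32,0.07,-0.75],0.50,0],[[-0.28,0.07,-0.76],0.50,0],[[-0.24,0.07,-0.78],0.50,0],[[-0.20,0.07,-0.79],0.50,0],[[-0.16,0.07,-0.80],0.50,0],[[-0.11,0.07,-0.80],0.50,0],[[-0.07,0.07,-0.81],0.50,0],[[-0.03,0.07,-0.81],0.50,0],[[0.01,0.07,-0.81],0.50,0],[[0.06,0.07,-0.81],0.50,0],[[0.10,0.07,-0.81],0.50,0],[[0.14,0.07,-0.80],0.50,0],[[0.18,0.07,-0.79],0.50,0],[[0.22,0.07,-0.78],0.50,0]
```

Request:
servo_tool:
  increments:
    - [[-0.6,0,-0.55],0.5,0]
    - [[-0.57,0,-0.58],0.5,0]
    - [[-0.53,0,-0.61],0.5,0]
    - [[-0.5,0,-0.64],0.5,0]
    - [[-0.47,0,-0.66],0.5,0]
    - [[-0.43,0,-0.69],0.5,0]
    - [[-0.39,0,-0.71],0.5,0]
    - [[-0.36,0,-0.73],0.5,0]
    - [[-0.32,0,-0.75],0.5,0]
    - [[-0.28,0,-0.76],0.5,0]
    - [[-0.24,0,-0.78],0.5,0]
    - [[-0.2,0,-0.79],0.5,0]

```text
clock: 1.1
position: [0.3333, 0.261, 0.1919]
ee_rot: [[0.875, -0.007, -0.484], [0.484, -0.005, 0.875], [-0.008, -1.0, -0.001]]
wrist_force: [0.8, 0.1, 0.2]
opening: 0.088
```

```bash
python3 -c "
from h import *
plan([(.417,.0415,.15,0,11)],0)"
```

```text
t 1.1 at [0.3333 0.261  0.1919] yaw 0.505 open 0.088 F [0.8 0.1 0.2]
[[-0.10,0.13,-0.70],0.44,0],[[-0.07,0.13,-0.71],0.44,0],[[-0.03,0.13,-0.71],0.44,0],[[-0.00,0.13,-0.71],0.44,0],[[0.03,0.13,-0.71],0.44,0],[[0.06,0.13,-0.71],0.44,0],[[0.10,0.13,-0.71],0.44,0],[[0.13,0.13,-0.70],0.44,0],[[0.16,0.13,-0.69],0.44,0],[[0.19,0.13,-0.69],0.44,0],[[0.22,0.13,-0.68],0.44,0]
```

Request:
servo_tool:
  increments:
    - [[-0.1,0,-0.7],0.44,0]
    - [[-0.07,0,-0.71],0.44,0]
    - [[-0.03,0.1,-0.71],0.44,0]
    - [[0,0.1,-0.71],0.44,0]
    - [[0.03,0.13,-0.71],0.44,0]
    - [[0.06,0.13,-0.71],0.44,0]
    - [[0.1,0.13,-0.71],0.44,0]
    - [[0.13,0.13,-0.7],0.44,0]
    - [[0.16,0.13,-0.69],0.44,0]
    - [[0.19,0.13,-0.69],0.44,0]
    - [[0.22,0.13,-0.68],0.44,0]
    - [[0,0,0],0,0]

```text
clock: 2.1
position: [0.4144, 0.0247, 0.1563]
ee_rot: [[0.999, -0.009, 0.033], [-0.033, -0.007, 0.999], [-0.009, -1.0, -0.007]]
wrist_force: [-0.0, 1.2, -0.3]
opening: 0.0878
```

```bash
python3 -c "
from h import *
plan([(.417,.0415,.057,0,6)],0)
c=camera_info('wrist');cv2.imwrite('pics/w1.png',grab_frame('wrist')[:,:,::-1]);print(c)
print(pr('wrist',[(.4171,.0415,.066),(.4541,.0175,.022)],c))
"
```

```text
t 2.1 at [0.4144 0.0247 0.1563] yaw -0.033 open 0.0878 F [-0.   1.2 -0.3]
[[0.01,0.55,0.09],-0.05,0],[[0.01,0.55,0.09],-0.05,0],[[0.01,0.55,0.09],-0.05,0],[[0.01,0.55,0.09],-0.05,0],[[0.01,0.55,0.09],-0.05,0],[[0.01,0.55,0.09],-0.05,0]
{'K': array([[333.1153689 ,   0.        , 323.77654558],
       [  0.        , 333.1153689 , 236.72285509],
       [  0.        ,   0.        ,   1.        ]]), 'extrinsics': array([[ 0.99939124, -0.02931217, -0.0189193 ,  0.41890418],
       [-0.03365049, -0.95303321, -0.30099061,  0.10703422],
       [-0.00920803,  0.30144402, -0.95343941,  0.34327302],
       [ 0.        ,  0.        ,  0.        ,  1.        ]])}
[[327.24146031 212.01595922]
 [364.98617088 224.15490088]]
```

View pics/w1.png

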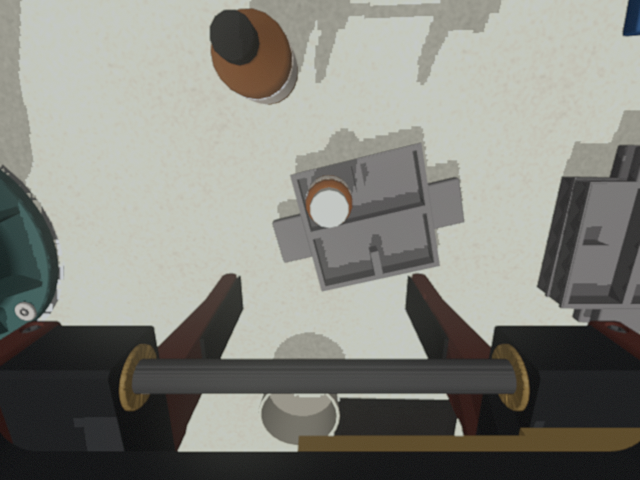

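```bash
python3 -c "
from h import *
print(w('scene',[(387,225)],.066), pr('scene',[(.4171,.0415,.066)]))
a=cv2.imread('pics/scene0.png')
cv2.imwrite('pics/c3.png',cv2.resize(a[190:410,310:540],None,fx=2.6,fy=2.6,interpolation=cv2.INTER_CUBIC))
c=camera_info('wrist'); print(st()[1:])
# fresh wrist frame, cap centroid by threshold
f=grab_frame('wrist'); m=(f.min(2)>215).astype(np.uint8); n,l,s_,ce=cv2.connectedComponentsWithStats(m[150:260,280:380])
for i in range(1,n):
  if s_[i,4]>100: print(s_[i],ce[i]+[280,150], w('wrist',ce[i]+[280,150],.066,c))
"
```

```text
[[0.42172564 0.04870456]] [[385.32887874 221.82898099]]
(array([0.41345156, 0.02598259, 0.15640409]), np.float64(-0.03167681429846549))
```

View pics/c3.png

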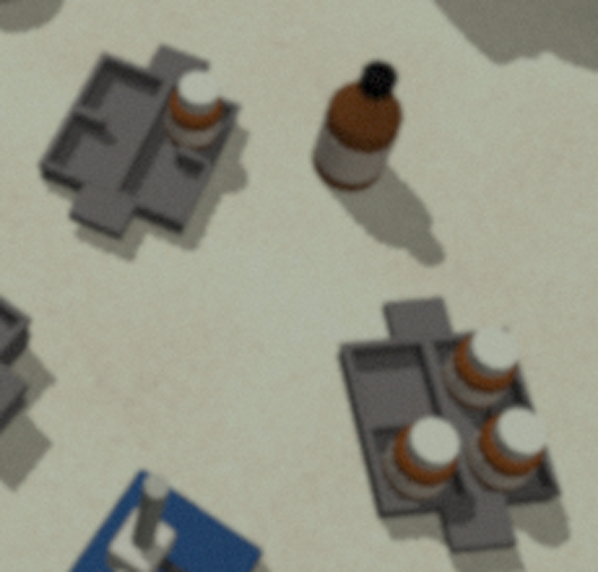

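Request:
servo_tool:
  increments:
    - [[0,0.55,0.1],0,0]
    - [[0.05,0.55,0.1],0,0]
    - [[0.05,0.55,0.1],0,0]
    - [[0.05,0.55,0.1],0,0]
    - [[0,0.5,0.1],0,0]
    - [[0,0.4,0.05],0,0]
    - [[0,0,0],0,0]

```text
clock: 2.78
position: [0.4155, 0.0508, 0.0621]
ee_rot: [[1.0, -0.007, 0.019], [-0.019, -0.002, 1.0], [-0.007, -1.0, -0.003]]
wrist_force: [-0.9, -1.2, 0.0]
opening: 0.0879
```

```bash
python3 -c "
from h import *
plan([(.418,.0445,.057,-.03,1)],0)
c=camera_info('wrist');cv2.imwrite('pics/w2.png',grab_frame('wrist')[:,:,::-1])
print(pr('wrist',[(.418,.0445,.066),(.418,.0415,.066)],c))
"
```

```text
t 2.78 at [0.4155 0.0508 0.0621] yaw -0.019 open 0.0879 F [-0.9 -1.2  0. ]
[[0.09,0.17,-0.21],0.10,0]
[[328.03578113 285.36447801]
 [328.11480678 289.86925329]]
```

View pics/w2.png

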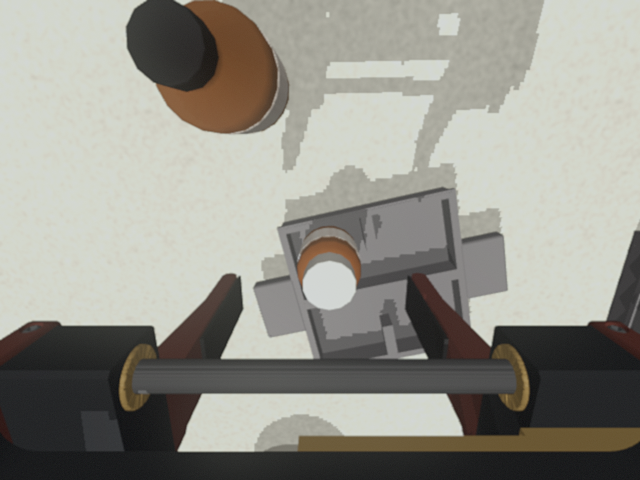

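Request:
servo_tool:
  increments:
    - [[0.1,0.17,-0.2],0,0]
    - [[0,0,0],0,0.3]
    - [[0,0,0],0,1]
    - [[0,0,0],0,1]
    - [[0,0,0],0,1]
    - [[0,0,0],0,1]
    - [[0,0,0],0,1]
  force: 20

```text
clock: 3.42
position: [0.4212, 0.0451, 0.0609]
ee_rot: [[1.0, -0.001, 0.016], [-0.016, -0.002, 1.0], [-0.001, -1.0, -0.002]]
wrist_force: [0.2, 0.6, 0.2]
opening: 0.0511
```

Request:
servo_tool:
  increments:
    - [[0,0.12,0],0,1]
    - [[0,0,0],0,1]
    - [[0,0,0],0,1]
    - [[0,0,0],0,1]
    - [[0,0,0],0,1]
    - [[0,0,0],0,1]
  force: 20

```text
clock: 3.92
position: [0.4213, 0.0449, 0.0572]
ee_rot: [[1.0, -0.0, 0.017], [-0.017, -0.002, 1.0], [-0.0, -1.0, -0.002]]
wrist_force: [0.0, -0.5, -0.1]
opening: 0.0113
```

```bash
python3 -c "
from h import *
c=camera_info('wrist');cv2.imwrite('pics/w3.png',np.hstack([grab_frame('wrist')[100:400,150:500],cv2.resize(grab_frame('scene')[190:290,310:430],(360,300))])[:,:,::-1])
s,p,a=st();print(p,s['opening']); print(pr('wrist',[p],c))
"
```

```text
[0.42130001 0.04491121 0.05720505] 0.0031704975759241144
[[323.71693579 273.24244911]]
```

View pics/w3.png

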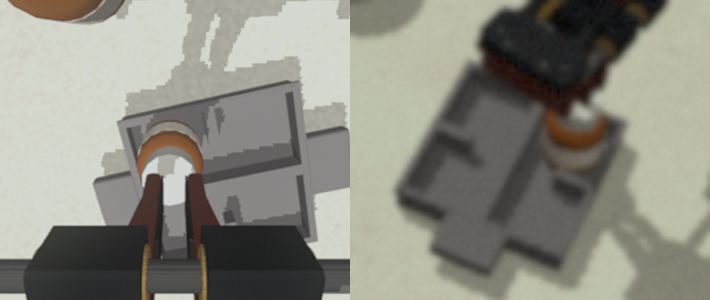

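```bash
python3 -c "
from h import *
s,p,a=st();print(p,s['opening'],s['wrist_force'])
for h in(-.008,0,.011,.02,.03):
  for dy in(-.01,.01): print(h,dy,((pr('scene',[p+[0,dy,h]])[0]-[310,190])*3+[350,0]).round(0), (pr('wrist',[p+[0,dy,h]])[0]-[150,100]).round(0))
print(((pr('scene',[[.419,.0445,.066]])[0]-[310,190])*3+[350,0]).round(0),(pr('wrist',[[.419,.0445,.066]])[0]-[150,100]).round(0))
a=cv2.imread('pics/w3.png'); print(a.shape)
cv2.imwrite('pics/c4.png',np.hstack([cv2.resize(a[120:260,90:260],None,fx=2.3,fy=2.3),cv2.resize(a[50:190,470:640],None,fx=2.3,fy=2.3)]))
"
```

```text
[0.42130001 0.04491121 0.05720505] 0.0031704975759241144 [-0.03146609  0.20776012 -0.00965641]
-0.008 -0.01 [562. 109.] [174. 183.]
-0.008 0.01 [586. 123.] [173. 153.]
0 -0.01 [563. 102.] [174. 188.]
0 0.01 [587. 117.] [173. 158.]
0.011 -0.01 [565.  93.] [174. 196.]
0.011 0.01 [589. 107.] [173. 165.]
0.02 -0.01 [566.  85.] [174. 204.]
0.02 0.01 [591. 100.] [173. 171.]
0.03 -0.01 [568.  76.] [174. 213.]
0.03 0.01 [593.  91.] [173. 179.]
[578.  99.] [170. 180.]
(300, 710, 3)
```

View pics/c4.png

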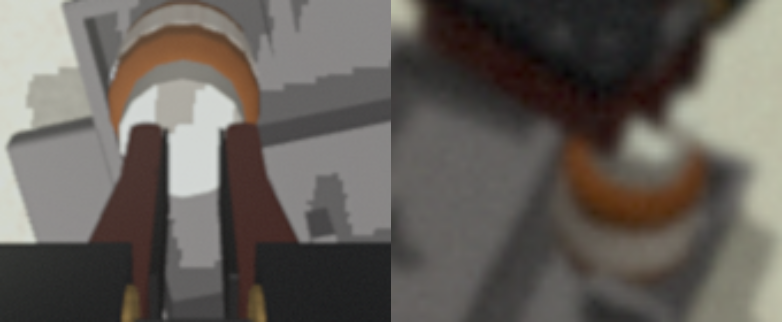

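Request:
servo_tool:
  increments:
    - [[0,0.05,0],0,1]
    - [[0,0.05,0],0,1]

```text
clock: 4.18
position: [0.4216, 0.0449, 0.0543]
ee_rot: [[1.0, 0.0, 0.017], [-0.017, -0.003, 1.0], [0.0, -1.0, -0.003]]
wrist_force: [-0.2, -0.9, -0.4]
opening: 0.0002
```

Request:
servo_tool:
  increments:
    - [[0,0.05,0],0,1]
    - [[0,0.05,0],0,1]

```text
clock: 4.35
position: [0.4217, 0.0449, 0.051]
ee_rot: [[1.0, 0.0, 0.017], [-0.017, -0.003, 1.0], [0.0, -1.0, -0.003]]
wrist_force: [-0.4, 0.7, 0.5]
opening: 0.0001
```

Request:
servo_tool:
  increments:
    - [[0,0.05,0],0,1]
    - [[0,0.05,0],0,1]

```text
clock: 4.52
position: [0.4216, 0.0449, 0.0475]
ee_rot: [[1.0, 0.0, 0.017], [-0.017, -0.002, 1.0], [0.0, -1.0, -0.002]]
wrist_force: [-0.3, -0.2, 0.4]
opening: 0.0004
```

```bash
python3 -c "
from h import *
s,p,a=st();print(p,s['opening'],s['wrist_force'])
a=grab_frame('wrist')[160:400,220:440]; b=grab_frame('scene')[200:260,350:420]
cv2.imwrite('pics/c5.png',np.hstack([cv2.resize(a,(440,480)),cv2.resize(b,(360,480*360//360*60//70*0+309)) if 0 else cv2.resize(b,(360,480))])[:,:,::-1])
"
```

```text
[0.42156604 0.04488177 0.04753905] 0.00036508356388294315 [-0.27769833 -0.15381946  0.38755445]
```

View pics/c5.png

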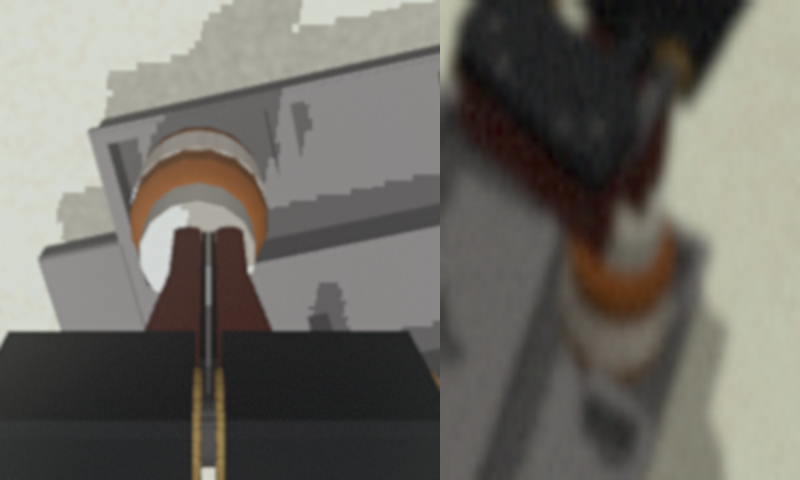

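```bash
python3 -c "
from h import *
s,p,a=st()
for z in (.03,.0395,.05,.06,.07,.08): print(z,w('scene',[(379.2,230.6)],z).round(4),w('wrist',[(324,276)],z).round(4),'cap: ',w('scene',[(386,224)],z).round(4),w('wrist',[(319,281)],z).round(4))
"
```

```text
0.03 [[0.4199 0.0326]] [[0.4214 0.0353]] cap:  [[0.3965 0.0344]] [[0.4179 0.0317]]
0.0395 [[0.4261 0.0356]] [[0.4214 0.0395]] cap:  [[0.4029 0.0374]] [[0.4182 0.0361]]
0.05 [[0.433  0.0389]] [[0.4215 0.0442]] cap:  [[0.41   0.0407]] [[0.4184 0.041 ]]
0.06 [[0.4395 0.0421]] [[0.4216 0.0487]] cap:  [[0.4168 0.0438]] [[0.4187 0.0456]]
0.07 [[0.446  0.0452]] [[0.4217 0.0531]] cap:  [[0.4236 0.0469]] [[0.4189 0.0502]]
0.08 [[0.4525 0.0483]] [[0.4218 0.0576]] cap:  [[0.4303 0.05  ]] [[0.4192 0.0549]]
```

Request:
servo_tool:
  increments:
    - [[0,0.06,0],0,1]
    - [[0,0.06,0],0,1]

```text
clock: 4.78
position: [0.4216, 0.0449, 0.0438]
ee_rot: [[1.0, 0.0, 0.017], [-0.017, -0.002, 1.0], [0.0, -1.0, -0.002]]
wrist_force: [-0.6, -0.4, -0.3]
opening: 0.0005
```

Request:
servo_tool:
  increments:
    - [[0,0.05,0],0,1]
    - [[0,0.05,0],0,1]

```text
clock: 4.95
position: [0.4217, 0.0448, 0.0406]
ee_rot: [[1.0, 0.0, 0.017], [-0.017, -0.003, 1.0], [0.0, -1.0, -0.003]]
wrist_force: [-3.4, 1.8, 28.5]
opening: -0.0002
```

Request:
servo_tool:
  increments:
    - [[0,-0.2,0],0,0]
    - [[-0.1,-0.1,0],0,0]
    - [[0,0,0],0,0]
    - [[0,0,0],0,0]
    - [[0,0,0],0,0]
    - [[0,0,0],0,0]
    - [[0,0,0],0,0]
    - [[0,0,0],0,0]
    - [[0,0,0],0,0]
  force: 20

```text
clock: 5.7
position: [0.4183, 0.0449, 0.0499]
ee_rot: [[1.0, 0.0, 0.017], [-0.017, -0.003, 1.0], [0.0, -1.0, -0.003]]
wrist_force: [0.2, 0.5, -0.7]
opening: 0.0572
```

Request:
servo_tool:
  increments:
    - [[0,0.3,0],0,0.3]
    - [[0,0.3,0],0,0.3]
    - [[0,0.22,0],0,0.3]
    - [[0,0,0],0,1]
    - [[0,0,0],0,1]
    - [[0,0,0],0,1]
    - [[0,0,0],0,1]
    - [[0,0,0],0,1]
    - [[0,0,0],0,1]
  force: 20

```text
clock: 6.45
position: [0.4191, 0.0449, 0.0251]
ee_rot: [[1.0, 0.001, 0.017], [-0.017, -0.003, 1.0], [0.001, -1.0, -0.003]]
wrist_force: [-0.7, 0.4, -0.5]
opening: 0.0321
```

Request:
servo_tool:
  increments:
    - [[0,-0.5,0],0,1]
    - [[0,-0.9,0],0,1]
    - [[0,-0.9,0],0,1]
    - [[0,-0.9,0],0,1]
    - [[0,-0.9,0],0,1]
    - [[0,-0.9,0],0,1]
    - [[0,0,0],0,1]

```text
clock: 7.03
position: [0.4163, 0.0453, 0.1811]
ee_rot: [[1.0, -0.004, 0.017], [-0.017, -0.002, 1.0], [-0.004, -1.0, -0.002]]
wrist_force: [0.8, 0.7, -1.5]
opening: 0.0327
```

```bash
python3 -c "
from h import *
plan([(.5185,.27,.185,0,10)],1)"
```

```text
t 7.03 at [0.4163 0.0453 0.1811] yaw -0.017 open 0.0327 F [ 0.8  0.7 -1.5]
[[0.33,-0.01,0.75],-0.02,1],[[0.33,-0.01,0.75],-0.02,1],[[0.33,-0.01,0.75],-0.02,1],[[0.33,-0.01,0.75],-0.02,1],[[0.33,-0.01,0.75],-0.02,1],[[0.33,-0.01,0.75],-0.02,1],[[0.34,-0.01,0.75],-0.02,1],[[0.34,-0.01,0.75],-0.02,1],[[0.34,-0.01,0.75],-0.02,1],[[0.34,-0.01,0.75],-0.02,1]
```

Request:
servo_tool:
  increments:
    - [[0.33,0,0.75],0,1]
    - [[0.33,0,0.75],0,1]
    - [[0.33,0,0.75],0,1]
    - [[0.33,0,0.75],0,1]
    - [[0.33,0,0.75],0,1]
    - [[0.33,0,0.75],0,1]
    - [[0.33,0,0.75],0,1]
    - [[0.33,0,0.75],0,1]
    - [[0.3,0,0.6],0,1]
    - [[0.1,0,0.3],0,1]
    - [[0,0,0],0,1]
    - [[0,0,0],0,1]

```text
clock: 8.03
position: [0.51, 0.2583, 0.1731]
ee_rot: [[1.0, -0.008, 0.019], [-0.019, -0.006, 1.0], [-0.008, -1.0, -0.006]]
wrist_force: [-0.5, 0.8, -0.6]
opening: 0.0324
```

```bash
cat >>h.py <<'E'
def caps(z=.066):
    c=camera_info('wrist'); f=grab_frame('wrist'); hsv=cv2.cvtColor(f,cv2.COLOR_RGB2HSV)
    # amber bodies mark the jars; caps: bright, neutral, ellipse-sized
    m=((f.min(2)>180)&(hsv[...,1]<25)).astype(np.uint8)
    n,l,s,ce=cv2.connectedComponentsWithStats(m)
    for i in range(1,n):
        if 250<s[i,4]<8000 and .5<s[i,2]/s[i,3]<2 and s[i,4]>.55*s[i,2]*s[i,3]:
            print(s[i],ce[i].round(1),w('wrist',s[i,:2]+s[i,2:4]/2-.5,z,c)[0].round(4))
    return f,c
E
python3 -c "
from h import *
print(st()[1:]); f,c=caps(); cv2.imwrite('pics/w6.png',f[:,:,::-1])
print(pr('wrist',[(.518,.2855,.004),(.5631,.3292,.066),(.5211,.3723,.066),(.4765,.3302,.066)],c))"
```

```text
(array([0.51003462, 0.25829601, 0.17311858]), np.float64(-0.019034190425154543))
[371   8  35  27 525] [390.   20.1] [0.5617 0.4207]
[319  64  24  43 637] [329.4  83.6] [0.5169 0.3765]
[ 267  122   38   39 1150] [285.9 140.9] [0.4781 0.3337]
[375 122  33  39 868] [392.  142.1] [0.5676 0.332 ]
[ 290  278   72   80 3518] [328. 314.] [0.509 0.163]
[  81  394   56   57 2462] [109.  421.7] [0.2613 0.0325]
[[332.01655852 185.59610335]
 [385.55563031 144.49731179]
 [335.68814055  90.57093459]
 [283.8178669  145.31862249]]
```

```bash
python3 -c "
from h import *
plan([(.5195,.289,.07,0,6),(.5195,.289,.035,0,4)],1)"
```

```text
t 8.08 at [0.5097 0.258  0.173 ] yaw -0.02 open 0.0327 F [-0.1 -0.3 -1.9]
[[0.05,0.57,0.17],-0.03,1],[[0.05,0.57,0.17],-0.03,1],[[0.05,0.57,0.17],-0.03,1],[[0.05,0.57,0.17],-0.03,1],[[0.05,0.57,0.17],-0.03,1],[[0.05,0.57,0.17],-0.03,1]
[[0.00,0.29,0.00],-0.00,1],[[0.00,0.29,0.00],-0.00,1],[[0.00,0.29,0.00],-0.00,1],[[0.00,0.29,0.00],-0.00,1]
```

Request:
servo_tool:
  increments:
    - [[0.05,0.4,0.2],0,1]
    - [[0.05,0.57,0.2],0,1]
    - [[0.05,0.57,0.2],0,1]
    - [[0.05,0.57,0.17],0,1]
    - [[0.05,0.57,0.17],0,1]
    - [[0.05,0.4,0.1],0,1]
    - [[0,0,0],0,1]

```text
clock: 8.67
position: [0.5162, 0.2829, 0.0741]
ee_rot: [[1.0, -0.009, 0.027], [-0.027, -0.008, 1.0], [-0.009, -1.0, -0.008]]
wrist_force: [0.2, -0.8, -1.5]
opening: 0.0328
```

```bash
python3 -c "
from h import *
plan([(.5195,.289,.045,0,4)],1); caps()"
```

```text
t 8.67 at [0.5162 0.2829 0.0741] yaw -0.027 open 0.0328 F [ 0.2 -0.8 -1.5]
[[0.03,0.24,0.05],-0.06,1],[[0.03,0.24,0.05],-0.06,1],[[0.03,0.24,0.05],-0.06,1],[[0.03,0.24,0.05],-0.06,1]
[457   0  31  25 659] [473.   11.8] [0.5947 0.4207]
[454  46  36  19 522] [469.3  56.2] [0.5965 0.4012]
[ 230  163   55   54 2145] [258.4 190.6] [0.4783 0.3339]
[ 392  177   41   39 1053] [414.2 196.1] [0.5695 0.3277]
[ 286  278   76   80 4728] [324.6 322.3] [0.515  0.2474]
```

Request:
servo_tool:
  increments:
    - [[0.05,0.2,0.1],-0.1,1]
    - [[0.05,0.25,0.07],-0.1,1]
    - [[0.03,0.25,0.05],0,1]
    - [[0.03,0.25,0.03],0,1]
    - [[0,0,0],0,1]

```text
clock: 9.13
position: [0.5226, 0.2895, 0.046]
ee_rot: [[1.0, -0.005, 0.006], [-0.006, -0.007, 1.0], [-0.005, -1.0, -0.007]]
wrist_force: [0.6, 1.1, -0.9]
opening: 0.0325
```

Request:
servo_tool:
  increments:
    - [[-0.1,0.15,-0.03],0,1]
    - [[0,0.2,0],0,1]
    - [[0,0,0],0,1]

```text
clock: 9.38
position: [0.5197, 0.2886, 0.0347]
ee_rot: [[1.0, -0.004, 0.005], [-0.006, -0.007, 1.0], [-0.004, -1.0, -0.007]]
wrist_force: [-0.6, -0.9, -1.2]
opening: 0.0324
```

Request:
servo_tool:
  increments:
    - [[0,0.2,0],0,1]
    - [[0,0.07,0],0,1]
    - [[0,0,0],0,1]

```text
clock: 9.63
position: [0.5196, 0.2885, 0.0259]
ee_rot: [[1.0, -0.004, 0.005], [-0.006, -0.007, 1.0], [-0.004, -1.0, -0.007]]
wrist_force: [-0.6, -0.7, 0.1]
opening: 0.0328
```

Request:
servo_tool:
  increments:
    - [[0,0,0],0,0.42]
    - [[0,0,0],0,0.42]
    - [[0,0,0],0,0.42]
    - [[0,0,0],0,0.42]
    - [[0,0,0],0,0.42]
    - [[0,0,0],0,0.42]
    - [[0,-0.3,0],0,0.42]
    - [[0,-0.8,0],0,0.42]
    - [[0,-0.9,0],0,0.42]
    - [[0,-0.9,0],0,0.42]
    - [[0,-0.9,0],0,0.42]
    - [[0,0,0],0,0.42]

```text
clock: 10.63
position: [0.5195, 0.289, 0.1469]
ee_rot: [[1.0, -0.006, 0.006], [-0.006, -0.007, 1.0], [-0.006, -1.0, -0.007]]
wrist_force: [1.0, 0.4, -1.0]
opening: 0.0511
```

```bash
python3 -c "
from h import *
caps()
plan([(.456,.0185,.11,-1.363,13)],.7)
a=grab_frame('top')[180:320,110:350]; b=grab_frame('scene')[190:410,310:540]
cv2.imwrite('pics/v7.png',np.hstack([cv2.resize(a,(480,280),interpolation=2),cv2.resize(b,(293,280),interpolation=2)])[:,:,::-1])"
```

```text
[ 357   27   58   64 2192] [383.2  51.4] [0.5643 0.4213]
[ 253  161   40   40 1238] [272.9 180.9] [0.4782 0.3342]
[ 362  162   40   40 1235] [381.4 182. ] [0.5655 0.3329]
[ 305  218   38   36 1073] [323.6 235.3] [0.5188 0.2878]
[ 351  394   55   41 1966] [377.3 414.8] [0.5727 0.0982]
t 10.68 at [0.5185 0.2886 0.1449] yaw -0.006 open 0.0509 F [-0.4  0.1  0.4]
[[-0.16,0.09,-0.69],1.00,0.7],[[-0.08,0.09,-0.71],1.00,0.7],[[-0.01,0.09,-0.71],1.00,0.7],[[0.06,0.09,-0.71],1.00,0.7],[[0.14,0.09,-0.70],1.00,0.7],[[0.21,0.09,-0.68],1.00,0.7],[[0.28,0.09,-0.65],1.00,0.7],[[0.35,0.09,-0.62],1.00,0.7],[[0.41,0.09,-0.58],1.00,0.7],[[0.47,0.09,-0.54],1.00,0.7],[[0.52,0.09,-0.48],1.00,0.7],[[0.57,0.09,-0.43],1.00,0.7],[[0.61,0.09,-0.37],1.00,0.7]
```

Request:
servo_tool:
  increments:
    - [[-0.16,0,-0.69],1,0.7]
    - [[-0.08,0,-0.71],1,0.7]
    - [[-0.01,0,-0.71],1,0.7]
    - [[0.06,0,-0.71],1,0.7]
    - [[0.14,0,-0.7],1,0.7]
    - [[0.21,0,-0.68],1,0.7]
    - [[0.28,0,-0.65],1,0.7]
    - [[0.35,0,-0.62],1,0.7]
    - [[0.41,0,-0.58],1,0.7]
    - [[0.47,0,-0.54],1,0.7]
    - [[0.5,0,-0.48],0.8,0.7]
    - [[0.3,0,-0.2],0.5,0.7]

```text
clock: 11.78
position: [0.4362, 0.0403, 0.1273]
ee_rot: [[0.324, -0.05, 0.945], [-0.946, -0.015, 0.323], [-0.002, -0.999, -0.052]]
wrist_force: [0.7, 0.2, -0.5]
opening: 0.0262
```

```bash
python3 -c "
from h import *
plan([(.4555,.0205,.12,-1.363,4)],.7)"
```

```text
t 11.78 at [0.4362 0.0403 0.1273] yaw -1.241 open 0.0262 F [ 0.7  0.2 -0.5]
[[0.21,0.06,0.10],0.29,0.7],[[0.20,0.06,0.10],0.29,0.7],[[0.20,0.06,0.11],0.29,0.7],[[0.20,0.06,0.12],0.29,0.7]
```

Request:
servo_tool:
  increments:
    - [[0.2,0.05,0.1],0.3,0.7]
    - [[0.2,0.05,0.1],0.3,0.7]
    - [[0.2,0.05,0.1],0.3,0.7]
    - [[0.2,0.05,0.1],0.3,0.7]
    - [[0,0,0],0,0.7]
    - [[0,0,0],0,0.7]

```text
clock: 12.28
position: [0.4523, 0.0182, 0.1155]
ee_rot: [[0.19, -0.06, 0.98], [-0.982, -0.014, 0.19], [0.002, -0.998, -0.061]]
wrist_force: [-0.2, -0.2, -0.0]
opening: 0.0262
```

```bash
python3 -c "
from h import *
c=camera_info('wrist'); f=grab_frame('wrist'); plan([(.4555,.0205,.05,-1.363,4)],.7)
o=f[:,:,::-1].copy()
def draw(cx,cy,A,col):
  R=np.array([[np.cos(A),-np.sin(A)],[np.sin(A),np.cos(A)]])
  for pts in ([(62,62),(62,-62),(-62,-62),(-62,62)],[(62,4),(-62,4),(-62,-4),(62,-4)]):
    P=(R@np.array(pts).T/1000).T+[cx,cy]; q=pr('wrist',np.c_[P,np.full(4,.022)],c)
    cv2.polylines(o,[q.round().astype(int)],True,col,1)
draw(.4555,.0205,-2.934,(0,255,0)); draw(.4541,.0175,-2.934,(0,0,255))
cv2.imwrite('pics/w8.png',o)
"
```

```text
t 12.33 at [0.4524 0.0183 0.1156] yaw -1.379 open 0.0263 F [-0.5 -0.1  0.2]
[[-0.01,0.55,0.03],-0.04,0.7],[[-0.01,0.55,0.03],-0.04,0.7],[[-0.01,0.55,0.03],-0.04,0.7],[[-0.01,0.55,0.03],-0.04,0.7]
```

View pics/w8.png

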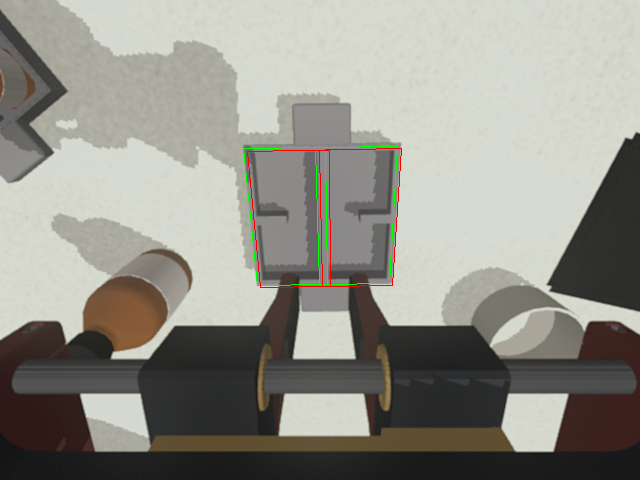

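Request:
servo_tool:
  increments:
    - [[0,0,0.9],0,0.7]
    - [[0,0,0.9],0,0.7]
    - [[0,0,0.9],0,0.7]
    - [[0,0,0.9],0,0.7]
    - [[0,0,0],0,0.7]
    - [[0,0,0],0,0.7]

```text
clock: 12.83
position: [0.5602, 0.0432, 0.1079]
ee_rot: [[0.196, -0.062, 0.979], [-0.981, -0.013, 0.196], [0.001, -0.998, -0.063]]
wrist_force: [-0.5, -0.0, 0.2]
opening: 0.026
```

Request:
servo_tool:
  increments:
    - [[0,0,-0.6],-1,0.7]
    - [[0,0,-0.6],-1,0.7]
    - [[0,0,-0.6],-1,0.7]
    - [[0,0,-0.6],-1,0.7]
    - [[0,0,0],0,0.7]
    - [[0,0,0],0,0.7]

```text
clock: 13.33
position: [0.4868, 0.0198, 0.1119]
ee_rot: [[0.596, -0.064, 0.8], [-0.802, -0.013, 0.597], [-0.028, -0.998, -0.059]]
wrist_force: [-0.6, -0.6, 0.9]
opening: 0.0267
```

Request:
servo_tool:
  increments:
    - [[-0.48,0,0.36],-1,0.7]
    - [[-0.44,0,0.4],-1,0.7]
    - [[-0.4,0,0.45],-1,0.7]
    - [[-0.35,0,0.49],-1,0.7]
    - [[-0.3,0,0.52],-1,0.7]
    - [[0,0,0],0,0.7]
    - [[0,0,0],0,0.7]

```text
clock: 13.92
position: [0.4893, 0.1153, 0.112]
ee_rot: [[0.918, -0.059, 0.392], [-0.393, -0.012, 0.92], [-0.05, -0.998, -0.034]]
wrist_force: [0.0, -0.1, 0.1]
opening: 0.0261
```

Request:
servo_tool:
  increments:
    - [[0.27,0,0.65],-1,0.7]
    - [[0.33,0,0.63],-1,0.7]
    - [[0.4,0,0.59],-1,0.7]
    - [[0.45,0,0.54],-1,0.7]
    - [[0.5,0,0.49],-1,0.7]
    - [[0,0,0],0,0.7]
    - [[0,0,0],0,0.7]

```text
clock: 14.5
position: [0.5683, 0.1887, 0.106]
ee_rot: [[0.992, -0.059, -0.114], [0.114, -0.014, 0.993], [-0.06, -0.998, -0.007]]
wrist_force: [0.7, -0.6, -0.3]
opening: 0.0263
```

```bash
python3 -c "
from h import *
s=sensors.get_state(); q=s['joint_positions'];print(q.round(4),q[1]+q[2]+q[4]-np.pi,s['ee_rot'].round(4))"
```

```text
[ 2.0610e-01  4.8200e-01  1.5571e+00 -1.3000e-03  1.1633e+00  9.2300e-02] 0.06073574825148098 [[ 0.9917 -0.0592 -0.1143]
 [ 0.1137 -0.0136  0.9934]
 [-0.0603 -0.9982 -0.0068]]
```

Request:
servo_tool:
  increments:
    - [[0,0.1,0],0,0.7]
    - [[0,-0.1,0],0,0.7]
    - [[0,0.1,0],0,0.7]
    - [[0,-0.1,0],0,0.7]
    - [[0,0.1,0],0,0.7]
    - [[0,-0.1,0],0,0.7]
    - [[0,0.1,0],0,0.7]
    - [[0,-0.1,0],0,0.7]

```text
clock: 15.17
position: [0.564, 0.1836, 0.1056]
ee_rot: [[0.993, -0.064, -0.098], [0.098, -0.016, 0.995], [-0.065, -0.998, -0.009]]
wrist_force: [-0.7, 0.3, 0.1]
opening: 0.0265
```

```bash
python3 -c "
from h import *
plan([(.457,.0205,.11,-1.363,22)],.7)"
```

```text
t 15.17 at [0.564  0.1836 0.1056] yaw 0.098 open 0.0265 F [-0.7  0.3  0.1]
[[-0.19,-0.01,-0.23],0.63,0.7],[[-0.17,-0.01,-0.24],0.63,0.7],[[-0.15,-0.01,-0.25],0.63,0.7],[[-0.14,-0.01,-0.26],0.63,0.7],[[-0.12,-0.01,-0.27],0.63,0.7],[[-0.10,-0.01,-0.28],0.63,0.7],[[-0.08,-0.01,-0.28],0.63,0.7],[[-0.06,-0.01,-0.29],0.63,0.7],[[-0.04,-0.01,-0.29],0.63,0.7],[[-0.02,-0.01,-0.29],0.63,0.7],[[-0.00,-0.01,-0.30],0.63,0.7],[[0.02,-0.01,-0.30],0.63,0.7],[[0.03,-0.01,-0.29],0.63,0.7],[[0.05,-0.01,-0.29],0.63,0.7],[[0.07,-0.01,-0.29],0.63,0.7],[[0.09,-0.01,-0.28],0.63,0.7],[[0.11,-0.01,-0.27],0.63,0.7],[[0.13,-0.01,-0.27],0.63,0.7],[[0.15,-0.01,-0.26],0.63,0.7],[[0.16,-0.01,-0.25],0.63,0.7],[[0.18,-0.01,-0.24],0.63,0.7],[[0.19,-0.01,-0.22],0.63,0.7]
```

Request:
servo_tool:
  increments:
    - [[-0.19,0,-0.23],0.63,0.7]
    - [[-0.17,0,-0.24],0.63,0.7]
    - [[-0.15,0,-0.25],0.63,0.7]
    - [[-0.14,0,-0.26],0.63,0.7]
    - [[-0.12,0,-0.27],0.63,0.7]
    - [[-0.1,0,-0.28],0.63,0.7]
    - [[-0.08,0,-0.28],0.63,0.7]
    - [[-0.06,0,-0.29],0.63,0.7]
    - [[-0.04,0,-0.29],0.63,0.7]
    - [[-0.02,0,-0.29],0.63,0.7]
    - [[0,0,-0.3],0.63,0.7]

```text
clock: 16.08
position: [0.5104, 0.1016, 0.1132]
ee_rot: [[0.789, -0.058, 0.611], [-0.613, -0.014, 0.79], [-0.037, -0.998, -0.047]]
wrist_force: [0.3, -0.4, 0.1]
opening: 0.0266
```

```bash
python3 -c "
from h import *
s=sensors.get_state(); q=s['joint_positions'];print(q.round(4),q[1]+q[2]+q[4]-np.pi,s['ee_rot'].round(4))
plan([(.457,.0205,.11,-1.363,11)],.7)"
```

```text
[ 0.0717  0.3737  1.7272 -0.0114  1.0999  0.7366] 0.05917585959254579 [[ 0.7893 -0.0582  0.6112]
 [-0.6129 -0.0144  0.7901]
 [-0.0372 -0.9982 -0.0471]]
t 16.08 at [0.5104 0.1016 0.1132] yaw -0.66 open 0.0266 F [ 0.3 -0.4  0.1]
[[0.02,0.01,-0.29],0.61,0.7],[[0.04,0.01,-0.29],0.61,0.7],[[0.06,0.01,-0.29],0.61,0.7],[[0.08,0.01,-0.28],0.61,0.7],[[0.10,0.01,-0.28],0.61,0.7],[[0.11,0.01,-0.27],0.61,0.7],[[0.13,0.01,-0.26],0.61,0.7],[[0.15,0.01,-0.25],0.61,0.7],[[0.16,0.01,-0.24],0.61,0.7],[[0.18,0.01,-0.23],0.61,0.7],[[0.19,0.01,-0.22],0.61,0.7]
```

Request:
servo_tool:
  increments:
    - [[0.02,0,-0.29],0.61,0.7]
    - [[0.04,0,-0.29],0.61,0.7]
    - [[0.06,0,-0.29],0.61,0.7]
    - [[0.08,0,-0.28],0.61,0.7]
    - [[0.1,0,-0.28],0.61,0.7]
    - [[0.11,0,-0.27],0.61,0.7]
    - [[0.13,0,-0.26],0.61,0.7]
    - [[0.15,0,-0.25],0.61,0.7]
    - [[0.16,0,-0.24],0.61,0.7]
    - [[0.16,0,-0.2],0.5,0.7]
    - [[0.1,0,-0.1],0.3,0.7]
    - [[0,0,0],0,0.7]

```text
clock: 17.08
position: [0.4579, 0.022, 0.1208]
ee_rot: [[0.213, -0.054, 0.976], [-0.977, -0.015, 0.212], [0.003, -0.998, -0.056]]
wrist_force: [-0.5, -0.2, 0.4]
opening: 0.0264
```

```bash
python3 -c "
from h import *
plan([(.457,.0205,.02,-1.363,6)],.7);print(sensors.get_state()['ee_rot'].round(3))"
```

```text
t 17.08 at [0.4579 0.022  0.1208] yaw -1.357 open 0.0264 F [-0.5 -0.2  0.4]
[[0.01,0.56,-0.01],0.01,0.7],[[0.01,0.56,-0.01],0.01,0.7],[[0.01,0.56,-0.01],0.01,0.7],[[0.01,0.56,-0.01],0.01,0.7],[[0.01,0.56,-0.01],0.01,0.7],[[0.01,0.56,-0.01],0.01,0.7]
[[ 0.213 -0.054  0.976]
 [-0.977 -0.015  0.212]
 [ 0.003 -0.998 -0.056]]
```

Request:
servo_tool:
  increments:
    - [[0.02,0.56,0.03],0,0.7]
    - [[0.02,0.56,0.03],0,0.7]
    - [[0.02,0.56,0.03],0,0.7]
    - [[0.02,0.56,0.03],0,0.7]
    - [[0.02,0.56,0.03],0,0.7]
    - [[0.02,0.5,0.03],0,0.7]
    - [[0,0,0],0,0.7]

```text
clock: 17.67
position: [0.4647, 0.0188, 0.0212]
ee_rot: [[0.22, -0.043, 0.975], [-0.976, -0.015, 0.219], [0.005, -0.999, -0.045]]
wrist_force: [0.3, -0.1, -0.2]
opening: 0.0265
```

Request:
servo_tool:
  increments:
    - [[-0.1,0.2,-0.23],0,0.7]
    - [[0,0.4,0],0,0.7]
    - [[0,0.3,0],0,0.7]
    - [[0,0,0],0,0.7]

```text
clock: 18.0
position: [0.4566, 0.0207, -0.0052]
ee_rot: [[0.222, -0.041, 0.974], [-0.975, -0.015, 0.222], [0.006, -0.999, -0.043]]
wrist_force: [-0.7, 0.1, -0.3]
opening: 0.0263
```

Request:
servo_tool:
  increments:
    - [[0,0.2,0.01],0,0.7]
    - [[0,0.16,0.01],0,0.7]
    - [[0,0,0],0,0.7]
  force: 40

```text
clock: 18.25
position: [0.4574, 0.0209, -0.0156]
ee_rot: [[0.223, -0.039, 0.974], [-0.975, -0.015, 0.222], [0.006, -0.999, -0.041]]
wrist_force: [-0.1, 0.2, -0.2]
opening: 0.0263
```

Request:
servo_tool:
  increments:
    - [[0,0,0],0,1]
    - [[0,0,0],0,1]
    - [[0,0,0],0,1]
    - [[0,0,0],0,1]
    - [[0,0,0],0,1]
    - [[0,0,0],0,1]
  force: 40

```text
clock: 18.75
position: [0.4582, 0.0208, -0.0148]
ee_rot: [[0.223, -0.037, 0.974], [-0.975, -0.015, 0.222], [0.007, -0.999, -0.04]]
wrist_force: [0.2, 0.1, -1.7]
opening: 0.0079
```

Request:
servo_tool:
  increments:
    - [[0,-0.3,0],0,1]
    - [[0,-0.5,0],0,1]
    - [[0,-0.6,0],0,1]
    - [[0,-0.6,0],0,1]
    - [[0,-0.6,0],0,1]
    - [[0,-0.6,0],0,1]
    - [[0,-0.3,0],0,1]
    - [[0,0,0],0,1]

```text
clock: 19.42
position: [0.4602, 0.0228, 0.0977]
ee_rot: [[0.223, -0.041, 0.974], [-0.975, -0.015, 0.222], [0.005, -0.999, -0.043]]
wrist_force: [0.4, -0.6, -1.8]
opening: 0.0077
```

```bash
python3 -c "
from h import *
plan([(.62,-.005,.10,-.014,20)],1);print(sensors.get_state()['ee_rot'].round(3))"
```

```text
t 19.42 at [0.4602 0.0228 0.0977] yaw -1.346 open 0.0077 F [ 0.4 -0.6 -1.8]
[[0.10,-0.00,0.25],-0.64,1],[[0.12,-0.00,0.24],-0.64,1],[[0.14,-0.00,0.23],-0.64,1],[[0.15,-0.00,0.22],-0.64,1],[[0.17,-0.00,0.21],-0.64,1],[[0.18,-0.00,0.20],-0.64,1],[[0.19,-0.00,0.19],-0.64,1],[[0.21,-0.00,0.18],-0.64,1],[[0.22,-0.00,0.16],-0.64,1],[[0.23,-0.00,0.15],-0.64,1],[[0.24,-0.00,0.13],-0.64,1],[[0.24,-0.00,0.12],-0.64,1],[[0.25,-0.00,0.10],-0.64,1],[[0.26,-0.00,0.08],-0.64,1],[[0.26,-0.00,0.06],-0.64,1],[[0.27,-0.00,0.05],-0.64,1],[[0.27,-0.00,0.03],-0.64,1],[[0.27,-0.00,0.01],-0.64,1],[[0.27,-0.00,-0.01],-0.64,1],[[0.27,-0.00,-0.02],-0.64,1]
[[ 0.223 -0.041  0.974]
 [-0.975 -0.015  0.222]
 [ 0.005 -0.999 -0.043]]
```

Request:
servo_tool:
  increments:
    - [[0.1,0,0.25],-0.64,1]
    - [[0.12,0,0.24],-0.64,1]
    - [[0.14,0,0.23],-0.64,1]
    - [[0.15,0,0.22],-0.64,1]
    - [[0.17,0,0.21],-0.64,1]
    - [[0.18,0,0.2],-0.64,1]
    - [[0.19,0,0.19],-0.64,1]
    - [[0.21,0,0.18],-0.64,1]
    - [[0.22,0,0.16],-0.64,1]
    - [[0.23,0,0.15],-0.64,1]
    - [[0,0,0],0,1]

```text
clock: 20.33
position: [0.5378, 0.0099, 0.0926]
ee_rot: [[0.8, -0.047, 0.599], [-0.6, -0.014, 0.8], [-0.029, -0.999, -0.039]]
wrist_force: [0.6, 0.3, -0.9]
opening: 0.0077
```

```bash
python3 -c "
from h import *
plan([(.62,-.005,.10,-.014,11)],1);print(sensors.get_state()['ee_rot'].round(3))"
```

```text
t 20.33 at [0.5378 0.0099 0.0926] yaw -0.644 open 0.0077 F [ 0.6  0.3 -0.9]
[[0.23,-0.02,0.11],-0.55,1],[[0.23,-0.02,0.10],-0.55,1],[[0.24,-0.02,0.09],-0.55,1],[[0.24,-0.02,0.07],-0.55,1],[[0.25,-0.02,0.06],-0.55,1],[[0.25,-0.02,0.04],-0.55,1],[[0.25,-0.02,0.03],-0.55,1],[[0.25,-0.02,0.02],-0.55,1],[[0.25,-0.02,0.00],-0.55,1],[[0.25,-0.02,-0.01],-0.55,1],[[0.25,-0.02,-0.03],-0.55,1]
[[ 0.8   -0.047  0.599]
 [-0.6   -0.014  0.8  ]
 [-0.029 -0.999 -0.039]]
```

Request:
servo_tool:
  increments:
    - [[0.23,-0.02,0.11],-0.57,1]
    - [[0.23,-0.02,0.1],-0.57,1]
    - [[0.24,-0.02,0.09],-0.57,1]
    - [[0.24,-0.02,0.07],-0.57,1]
    - [[0.25,-0.02,0.06],-0.57,1]
    - [[0.25,-0.02,0.04],-0.57,1]
    - [[0.25,-0.02,0.03],-0.57,1]
    - [[0.25,-0.02,0.02],-0.57,1]
    - [[0.25,-0.02,0],-0.55,1]
    - [[0.25,-0.02,-0.01],-0.5,1]
    - [[0.2,-0.02,-0.03],-0.3,1]
    - [[0,0,0],0,1]

```text
clock: 21.33
position: [0.6083, -0.0027, 0.0889]
ee_rot: [[0.998, -0.066, 0.02], [-0.021, -0.012, 1.0], [-0.066, -0.998, -0.013]]
wrist_force: [1.1, -0.3, -1.3]
opening: 0.0077
```

```bash
python3 -c "
from h import *
plan([(.7084,-.0094,.09,-.014,6)],1);print(sensors.get_state()['ee_rot'].round(3))
a=cv2.imread('pics/top0.png'); g=cv2.cvtColor(a,cv2.COLOR_BGR2GRAY)
# refine pile by edges: column/row profiles in the first top picture
x=np.arange(275,352); print('row162-172 cols',list(zip(range(255,360),g[164:170,255:360].mean(0).astype(int)))[::1])
print('rows',list(zip(range(132,202),g[132:202,295:305].mean(1).astype(int))))
"
```

```text
t 21.33 at [ 0.6083 -0.0027  0.0889] yaw -0.021 open 0.0077 F [ 1.1 -0.3 -1.3]
[[0.56,-0.01,-0.03],-0.01,1],[[0.56,-0.01,-0.03],-0.01,1],[[0.56,-0.01,-0.03],-0.01,1],[[0.56,-0.01,-0.03],-0.01,1],[[0.56,-0.01,-0.03],-0.01,1],[[0.56,-0.01,-0.03],-0.01,1]
[[ 0.998 -0.066  0.02 ]
 [-0.021 -0.012  1.   ]
 [-0.066 -0.998 -0.013]]
row162-172 cols [(255, np.int64(142)), (256, np.int64(143)), (257, np.int64(142)), (258, np.int64(143)), (259, np.int64(142)), (260, np.int64(142)), (261, np.int64(142)), (262, np.int64(118)), (263, np.int64(102)), (264, np.int64(102)), (265, np.int64(101)), (266, np.int64(101)), (267, np.int64(101)), (268, np.int64(101)), (269, np.int64(101)), (270, np.int64(102)), (271, np.int64(102)), (272, np.int64(101)), (273, np.int64(83)), (274, np.int64(78)), (275, np.int64(81)), (276, np.int64(80)), (277, np.int64(81)), (278, np.int64(80)), (279, np.int64(80)), (280, np.int64(82)), (281, np.int64(80)), (282, np.int64(82)), (283, np.int64(82)), (284, np.int64(81)), (285, np.int64(82)), (286, np.int64(81)), (287, np.int64(82)), (288, np.int64(73)), (289, np.int64(72)), (290
[... 2267 characters left out ...]
(169, np.int64(73)), (170, np.int64(83)), (171, np.int64(83)), (172, np.int64(83)), (173, np.int64(83)), (174, np.int64(83)), (175, np.int64(83)), (176, np.int64(82)), (177, np.int64(82)), (178, np.int64(82)), (179, np.int64(81)), (180, np.int64(82)), (181, np.int64(83)), (182, np.int64(83)), (183, np.int64(83)), (184, np.int64(82)), (185, np.int64(82)), (186, np.int64(82)), (187, np.int64(83)), (188, np.int64(81)), (189, np.int64(80)), (190, np.int64(81)), (191, np.int64(69)), (192, np.int64(50)), (193, np.int64(86)), (194, np.int64(127)), (195, np.int64(142)), (196, np.int64(142)), (197, np.int64(142)), (198, np.int64(142)), (199, np.int64(141)), (200, np.int64(142)), (201, np.int64(142))]
```

```bash
python3 -c "
from h import *
print(w('top',[(311.6,168)],.044))
plan([(.7085,-.0045,.085,-.014,8)],1)
"
```

```text
[[ 0.70562018 -0.00935383]]
t 21.33 at [ 0.6083 -0.0027  0.0889] yaw -0.021 open 0.0077 F [ 1.1 -0.3 -1.3]
[[0.42,0.02,0.00],-0.01,1],[[0.42,0.02,0.00],-0.01,1],[[0.42,0.02,0.00],-0.01,1],[[0.42,0.02,0.00],-0.01,1],[[0.42,0.02,-0.00],-0.01,1],[[0.42,0.02,-0.00],-0.01,1],[[0.42,0.02,-0.00],-0.01,1],[[0.42,0.02,-0.00],-0.01,1]
```

Request:
servo_tool:
  increments:
    - [[0.41,-0.03,0],0,1]
    - [[0.41,-0.03,0],0,1]
    - [[0.41,-0.03,0],0,1]
    - [[0.41,-0.03,0],0,1]
    - [[0.41,-0.03,0],0,1]
    - [[0.41,-0.03,0],0,1]
    - [[0.41,-0.03,0],0,1]
    - [[0.35,0,0],0,1]
    - [[0,0,0],0,1]
    - [[0,0,0],0,1]

```text
clock: 22.17
position: [0.6951, -0.0036, 0.0828]
ee_rot: [[0.995, -0.085, 0.047], [-0.048, -0.01, 0.999], [-0.084, -0.996, -0.014]]
wrist_force: [-1.0, -0.6, -1.4]
opening: 0.0077
```

```bash
python3 -c "
from h import *
plan([(.7065,-.0045,.045,-.014,4)],1)
print(sensors.get_state()['ee_rot'].round(3))
"
```

```text
t 22.17 at [ 0.6951 -0.0036  0.0828] yaw -0.048 open 0.0077 F [-1.  -0.6 -1.4]
[[0.10,0.31,-0.00],-0.08,1],[[0.10,0.31,-0.00],-0.08,1],[[0.10,0.31,-0.00],-0.08,1],[[0.10,0.31,-0.01],-0.08,1]
[[ 0.995 -0.085  0.047]
 [-0.048 -0.01   0.999]
 [-0.084 -0.996 -0.014]]
```

Request:
servo_tool:
  increments:
    - [[0.12,0.25,0],-0.1,1]
    - [[0.12,0.25,0],-0.1,1]
    - [[0.12,0.25,0],-0.1,1]
    - [[0.1,0.2,0],0,1]
    - [[0,0,0],0,1]

```text
clock: 22.58
position: [0.7028, -0.0039, 0.0494]
ee_rot: [[0.996, -0.089, 0.015], [-0.016, -0.009, 1.0], [-0.089, -0.996, -0.011]]
wrist_force: [-0.3, -0.7, -1.3]
opening: 0.0078
```

```bash
python3 -c "
from h import *
c=camera_info('wrist'); o=grab_frame('wrist')[:,:,::-1].copy()
s=grab_frame('scene')[250:390,200:350,::-1]
A=-1.602;R=np.array([[np.cos(A),-np.sin(A)],[np.sin(A),np.cos(A)]])
P=(R@(np.array([(62,62),(62,-62),(-62,-62),(-62,62)]).T/1000)).T+[.7077,-.0065]
cv2.polylines(o,[pr('wrist',np.c_[P,np.full(4,.044)],c).round().astype(int)],True,(0,255,0),1)
cv2.imwrite('pics/w9.png',np.hstack([cv2.resize(o[60:440,100:560],(484,400)),cv2.resize(s,(316,295)) if 0 else cv2.resize(s,(316,400))]))
plan([(.7065,-.0045,.035,-.014,4)],1)
print(sensors.get_state()['ee_rot'].round(3))
"
```

```text
t 22.68 at [ 0.703  -0.0039  0.0505] yaw -0.016 open 0.0075 F [ 0.2 -0.2 -1.9]
[[0.03,0.13,-0.00],-0.00,1],[[0.03,0.13,-0.00],-0.00,1],[[0.03,0.13,-0.00],-0.00,1],[[0.03,0.13,-0.00],-0.00,1]
[[ 0.996 -0.089  0.015]
 [-0.016 -0.009  1.   ]
 [-0.088 -0.996 -0.011]]
```

Request:
servo_tool:
  increments:
    - [[0.05,0.2,-0.02],0,1]
    - [[0.05,0.2,-0.02],0,1]
    - [[0,0,0],0,1]

```text
clock: 22.93
position: [0.7058, -0.0054, 0.0382]
ee_rot: [[0.996, -0.087, 0.015], [-0.016, -0.01, 1.0], [-0.087, -0.996, -0.011]]
wrist_force: [0.3, -0.4, -1.6]
opening: 0.0077
```

Request:
servo_tool:
  increments:
    - [[0,0.12,0],0,1]
    - [[0,0.1,0],0,1]
    - [[0,0,0],0,1]

```text
clock: 23.18
position: [0.7058, -0.0053, 0.0322]
ee_rot: [[0.996, -0.085, 0.015], [-0.016, -0.009, 1.0], [-0.085, -0.996, -0.011]]
wrist_force: [-1.5, 1.0, 3.1]
opening: 0.0077
```

Request:
servo_tool:
  increments:
    - [[0,0.04,0],0,1]
    - [[0,0,0],0,0.75]
    - [[0,0,0],0,0.75]
    - [[0,0,0],0,0.75]
    - [[0,0,0],0,0.75]
    - [[0,0,0],0,0.75]
    - [[0,0,0],0,0.75]

```text
clock: 23.77
position: [0.7067, -0.0056, 0.0319]
ee_rot: [[0.996, -0.083, 0.015], [-0.016, -0.01, 1.0], [-0.083, -0.996, -0.011]]
wrist_force: [-0.4, 0.9, 0.4]
opening: 0.0223
```

Request:
servo_tool:
  increments:
    - [[0,-0.3,0],0,0.75]
    - [[0,-0.5,0],0,0.75]
    - [[0,-0.7,0],0,0.5]
    - [[0,-0.7,0],0,0.2]
    - [[0,-0.7,0],0,0.2]
    - [[0,-0.7,0],0,0.2]
    - [[0,0,0],0,0.2]

```text
clock: 24.35
position: [0.7148, -0.0045, 0.1452]
ee_rot: [[0.996, -0.087, 0.015], [-0.016, -0.009, 1.0], [-0.087, -0.996, -0.011]]
wrist_force: [1.0, -0.6, 0.3]
opening: 0.0521
```

```bash
python3 -c "
from h import *
cw=camera_info('wrist'); f=grab_frame('wrist'); t=grab_frame('top'); cv2.imwrite('pics/t10.png',t[:,:,::-1]);cv2.imwrite('pics/w10.png',f[:,:,::-1])
o=cv2.cvtColor(t,cv2.COLOR_RGB2GRAY)
plan([(.6,.1,.16,-.8,12)],.2)
print(sensors.get_state()['ee_rot'].round(3))
g=cv2.cvtColor(f,cv2.COLOR_RGB2GRAY); g[330:]=255
m=(g<135).astype(np.uint8); n,l,s,ce=cv2.connectedComponentsWithStats(m)
for i in range(1,n):
  if s[i,4]>1500:
    r=cv2.minAreaRect(np.argwhere(l==i)[:,::-1].astype(np.float32)); print(s[i],r)
# expected rim in wrist px
A=-1.602;R=np.array([[np.cos(A),-np.sin(A)],[np.sin(A),np.cos(A)]])
P=(R@(np.array([(62,62),(62,-62),(-62,-62),(-62,62)]).T/1000)).T+[.7077,-.0065]
for z in(.044,.066): print(pr('wrist',np.c_[P,np.full(4,z)],cw).round(0).tolist())
"
```

```text
t 24.45 at [ 0.7123 -0.0044  0.1411] yaw -0.016 open 0.0597 F [ 0.3 -0.4 -0.1]
[[-0.32,-0.05,0.28],0.62,0.2],[[-0.33,-0.05,0.26],0.62,0.2],[[-0.35,-0.05,0.24],0.62,0.2],[[-0.37,-0.05,0.22],0.62,0.2],[[-0.38,-0.05,0.19],0.62,0.2],[[-0.39,-0.05,0.17],0.62,0.2],[[-0.40,-0.05,0.14],0.62,0.2],[[-0.41,-0.05,0.12],0.62,0.2],[[-0.42,-0.05,0.09],0.62,0.2],[[-0.42,-0.05,0.06],0.62,0.2],[[-0.42,-0.05,0.03],0.62,0.2],[[-0.43,-0.05,0.01],0.62,0.2]
[[ 0.996 -0.093  0.015]
 [-0.016 -0.009  1.   ]
 [-0.092 -0.996 -0.011]]
[  555     0    85   330 15995] ((597.0, 164.5), (329.0, 84.0), 90.0)
[  254   120   272   210 10777] ((379.28631591796875, 246.5286407470703), (301.72418212890625, 145.25311279296875), 55.21574020385742)
[ 123  240  198   90 3689] ((225.70074462890625, 310.8987731933594), (84.18272399902344, 191.5744171142578), 56.71556091308594)
[[390.0, 295.0], [261.0, 288.0], [255.0, 157.0], [401.0, 161.0]]
[[393.0, 307.0], [255.0, 299.0], [247.0, 160.0], [405.0, 163.0]]
```

```bash
cat >>h.py <<'E'
from scipy.optimize import minimize
def wire(zt):
    L=[]; seg=lambda a,b:L.append(np.linspace(a,b,40))
    for q in ([(62,62),(62,-62),(-62,-62),(-62,62)],[(58,58),(58,4),(-58,4),(-58,58)],[(58,-58),(58,-4),(-58,-4),(-58,-58)]):
        for i in range(4): seg(q[i],q[(i+1)%4])
    for s in(1,-1):
        seg((94*s,23),(94*s,-23)); seg((62*s,23),(94*s,23)); seg((62*s,-23),(94*s,-23))
    P=np.vstack(L)/1000; return np.c_[P,np.full(len(P),zt)]
def fit(img,c,zt,x0,W=None,box=None):
    g=cv2.GaussianBlur(cv2.cvtColor(img,cv2.COLOR_RGB2GRAY),(3,3),0); e=cv2.Canny(g,25,70)
    if box: e[box[1]:,:]=0
    dt=np.minimum(cv2.distanceTransform(255-e,cv2.DIST_L2,5),8); W=wire(zt) if W is None else W
    def px(v):
        ca,sa=np.cos(v[2]),np.sin(v[2]); return pr('',np.c_[W[:,0]*ca-W[:,1]*sa+v[0],W[:,0]*sa+W[:,1]*ca+v[1],W[:,2]],c)
    def cost(v):
        q=px(v); return cv2.remap(dt,q[:,0].astype(np.float32)[None],q[:,1].astype(np.float32)[None],1,borderValue=8).mean()
    best=min((minimize(cost,np.array(x0)+[dx,dy,da],method='Nelder-Mead',options=dict(initial_simplex=np.array(x0)+[dx,dy,da]+np.array([[0,0,0],[.004,0,0],[0,.004,0],[0,0,.04]]))) for dx in(-.012,0,.012) for dy in(-.012,0,.012) for da in(-.08,0,.08)),key=lambda r:r.fun)
    return best.x.round(4),round(best.fun,2),cost(x0)
E
python3 -c "
from h import *
cw=camera_info('wrist'); f=grab_frame('wrist'); ct=camera_info('top')
t0=cv2.imread('pics/top0.png')[:,:,::-1]
print('stack wrist',fit(f,cw,.066,[.708,-.0065,-1.602],box=(0,330)))
print('pile0 top',fit(t0,ct,.044,[.7075,-.0095,-1.602]))
print('main0 top',fit(t0,ct,.022,[.519,.329,-2.372]))
print('spare0 top',fit(t0,ct,.022,[.4541,.0175,-2.934]))
R=np.array([(115,80),(115,-80),(-115,-80),(-115,80)])/1000
W=np.vstack([np.linspace(R[i],R[(i+1)%4],60) for i in range(4)]);W=np.c_[W,np.full(len(W),.0)]
print('mat top',fit(t0,ct,0,[.4905,-.3358,-1.6],W))
"
```

```text
stack wrist (array([ 0.7078, -0.0071, -1.5889]), np.float64(2.57), np.float32(2.772963))
pile0 top (array([ 0.7053, -0.009 , -1.625 ]), np.float64(1.1), np.float32(1.1864053))
main0 top (array([ 0.5192,  0.3323, -2.3793]), np.float64(0.86), np.float32(0.96845806))
spare0 top (array([ 0.455 ,  0.0191, -2.9358]), np.float64(1.21), np.float32(1.3176188))
mat top (array([ 0.4908, -0.3355, -1.6214]), np.float64(0.37), np.float32(0.53905046))
```

Request:
servo_tool:
  increments:
    - [[-0.6,-0.1,0.1],0,0.2]
    - [[-0.6,-0.1,0.1],0,0.2]
    - [[-0.6,-0.1,0.1],0,0.2]
    - [[-0.6,-0.1,0.1],0,0.2]
    - [[-0.6,-0.1,0.1],0,0.2]
    - [[-0.6,-0.1,0.1],0,0.2]
    - [[0,0,0],0,0.2]

```text
clock: 25.08
position: [0.5918, 0.0166, 0.155]
ee_rot: [[0.993, -0.119, 0.016], [-0.017, -0.007, 1.0], [-0.119, -0.993, -0.009]]
wrist_force: [-0.8, 0.7, -0.1]
opening: 0.0706
```

```bash
python3 -c "
from h import *
plan([(.464,.28,.155,-.805,32)],.2)
ct=camera_info('top'); t=grab_frame('top'); print('stack top',fit(t,ct,.066,[.7065,-.0085,-1.6]))"
```

```text
t 25.08 at [0.5918 0.0166 0.155 ] yaw -0.017 open 0.0706 F [-0.8  0.7 -0.1]
[[-0.14,0.00,0.27],0.24,0.2],[[-0.14,0.00,0.27],0.24,0.2],[[-0.15,0.00,0.26],0.24,0.2],[[-0.16,0.00,0.26],0.24,0.2],[[-0.16,0.00,0.26],0.24,0.2],[[-0.17,0.00,0.25],0.24,0.2],[[-0.18,0.00,0.25],0.24,0.2],[[-0.18,0.00,0.24],0.24,0.2],[[-0.19,0.00,0.24],0.24,0.2],[[-0.19,0.00,0.24],0.24,0.2],[[-0.20,0.00,0.23],0.24,0.2],[[-0.21,0.00,0.23],0.24,0.2],[[-0.21,0.00,0.22],0.24,0.2],[[-0.22,0.00,0.21],0.24,0.2],[[-0.22,0.00,0.21],0.24,0.2],[[-0.23,0.00,0.20],0.24,0.2],[[-0.23,0.00,0.20],0.24,0.2],[[-0.24,0.00,0.19],0.24,0.2],[[-0.24,0.00,0.19],0.24,0.2],[[-0.25,0.00,0.18],0.24,0.2],[[-0.25,0.00,0.17],0.24,0.2],[[-0.25,0.00,0.17],0.24,0.2],[[-0.26,0.00,0.16],0.24,0.2],[[-0.26,0.00,0.16],0.24,0.2],[[-0.27,0.00,0.15],0.24,0.2],[[-0.27,0.00,0.14],0.24,0.2],[[-0.27,0.00,0.14],0.24,0.2],[[-0.28,0.00,0.13],0.24,0.2],[[-0.28,0.00,0.12],0.24,0.2],[[-0.28,0.00,0.12],0.24,0.2],[[-0.29,0.00,0.11],0.24,0.2],[[-0.29,0.00,0.10],0.24,0.2]
stack top (array([ 0.6922,  0.0196, -1.5847]), np.float64(3.01), np.float32(4.4641423))
```

Request:
servo_tool:
  increments:
    - [[-0.14,0.03,0.27],0.24,0.2]
    - [[-0.14,0.03,0.27],0.24,0.2]
    - [[-0.15,0.03,0.26],0.24,0.2]
    - [[-0.16,0.03,0.26],0.24,0.2]
    - [[-0.16,0.03,0.26],0.24,0.2]
    - [[-0.17,0.03,0.25],0.24,0.2]
    - [[-0.18,0.03,0.25],0.24,0.2]
    - [[-0.18,0.03,0.24],0.24,0.2]
    - [[-0.19,0.03,0.24],0.24,0.2]
    - [[-0.19,0.03,0.24],0.24,0.2]
    - [[-0.2,0.03,0.23],0.24,0.2]
    - [[-0.2,0.03,0.23],0.24,0.2]

```text
clock: 26.13
position: [0.5502, 0.1153, 0.133]
ee_rot: [[0.936, -0.129, 0.328], [-0.331, -0.008, 0.943], [-0.118, -0.992, -0.05]]
wrist_force: [-0.9, 0.4, 0.0]
opening: 0.0704
```

Request:
servo_tool:
  increments:
    - [[-0.42,0.03,0.43],0.44,0.2]
    - [[-0.44,0.03,0.41],0.44,0.2]
    - [[-0.46,0.03,0.39],0.44,0.2]
    - [[-0.47,0.03,0.37],0.44,0.2]
    - [[-0.49,0.03,0.35],0.44,0.2]
    - [[-0.5,0.03,0.33],0.44,0.2]
    - [[-0.52,0.03,0.3],0.44,0.2]
    - [[-0.53,0.03,0.28],0.44,0.2]
    - [[-0.55,0.03,0.25],0.44,0.2]
    - [[-0.45,0.03,0.2],0.4,0.2]
    - [[0,0,0],0,0.2]

```text
clock: 27.05
position: [0.4807, 0.2844, 0.1174]
ee_rot: [[0.675, -0.138, 0.725], [-0.733, -0.011, 0.68], [-0.086, -0.99, -0.109]]
wrist_force: [-0.2, -0.1, 0.7]
opening: 0.0701
```

```bash
cat >>h.py <<'E'
def tplan(x,y,z,b,n,up=.033):
    "tool-frame rows (true measured rotation) bringing the point `up` behind the TCP to x,y,z"
    s,p,a=st(); R=np.array(s["ee_rot"]); q=p-up*R[:,1]
    v=R.T@(np.array([x,y,z])-q)/.03; print("t",round(s["clock"],2),"point",q.round(4),"yaw",round(a,3),"ycol",R[:,1].round(3),"tool shift units",v.round(2),"roll",round(-np.degrees(b-a)/6,2),"open",round(s["opening"],3))
E
python3 -c "
from h import *
tplan(.4643,.2795,.0175,-.805,1)
cw=camera_info('wrist'); f=grab_frame('wrist'); cv2.imwrite('pics/w11.png',f[:,:,::-1])
W=wire(.022); print('main wrist',fit(f,cw,.022,[.5205,.3335,-2.376],W,box=(0,330)))
ct=camera_info('top'); t=grab_frame('top'); print('stack top',fit(t,ct,.066,[.7065,-.0085,-1.6]),'main top',fit(t,ct,.022,[.5195,.332,-2.376]))
" 
```

```text
t 27.05 point [0.4853 0.2848 0.1501] yaw -0.826 ycol [-0.138 -0.011 -0.99 ] tool shift units [ 0.04  4.47 -0.14] roll -0.2 open 0.07
main wrist (array([ 0.5212,  0.3319, -2.3843]), np.float64(1.23), np.float32(1.8004274))
stack top (array([ 0.7   , -0.0086, -1.6101]), np.float64(1.1), np.float32(1.2153171)) main top (array([ 0.5291,  0.3184, -2.5566]), np.float64(1.74), np.float32(2.443642))
```

Request:
servo_tool:
  increments:
    - [[0.02,0.6,-0.04],0,0.2]
    - [[0.01,0.6,-0.04],0,0.2]
    - [[0.01,0.6,-0.04],0,0.2]
    - [[0.01,0.6,-0.03],0,0.2]
    - [[0.01,0.6,0],0,0.2]
    - [[0,0.5,0],0,0.2]
    - [[0,0.2,0],0,0.2]
    - [[0,0,0],0,0.2]
  force: 12

```text
clock: 27.82
position: [0.473, 0.2685, 0.002]
ee_rot: [[0.681, -0.132, 0.72], [-0.728, -0.014, 0.686], [-0.081, -0.991, -0.106]]
wrist_force: [-0.2, -0.1, -0.4]
opening: 0.0698
```

```bash
python3 -c "
from h import *
tplan(.4645,.2783,.0175,-.813,1)" 
```

```text
t 27.82 point [0.4773 0.2689 0.0347] yaw -0.818 ycol [-0.132 -0.014 -0.991] tool shift units [-0.47  0.62 -0.03] roll -0.05 open 0.07
```

Request:
servo_tool:
  increments:
    - [[-0.45,0,-0.03],0,0.2]
    - [[-0.02,0.2,0],0,0.2]
    - [[0,0.25,0],0,0.2]
    - [[0,0.15,0],0,0.2]
    - [[0,0,0],0,1]
    - [[0,0,0],0,1]
    - [[0,0,0],0,1]
    - [[0,0,0],0,1]
    - [[0,0,0],0,1]
    - [[0,0,0],0,1]
  force: 12

```text
clock: 28.65
position: [0.4626, 0.2791, -0.0134]
ee_rot: [[0.683, -0.127, 0.72], [-0.727, -0.012, 0.687], [-0.079, -0.992, -0.101]]
wrist_force: [0.2, -0.1, -2.8]
opening: 0.0462
```

```bash
python3 -c "
from h import *
tplan(.4645,.2783,.0175,-.813,1)
s=sensors.get_state();print(s['wrist_force'],s['opening'],s['joint_positions'].round(3))
cw=camera_info('wrist'); f=grab_frame('wrist'); print('main wrist',fit(f,cw,.022,[.5212,.3319,-2.384],None,box=(0,330)))
" 
```

```text
t 28.65 point [0.4668 0.2795 0.0193] yaw -0.817 ycol [-0.127 -0.012 -0.992] tool shift units [-0.02  0.07 -0.08] roll -0.03 open 0.046
[ 0.15118635 -0.12846107 -2.799523  ] 0.04620858617421388 [0.387 0.602 1.728 0.046 0.935 1.17 ]
main wrist (array([ 0.5119,  0.3229, -2.3797]), np.float64(5.18), np.float32(5.251963))
```

Request:
servo_tool:
  increments:
    - [[0.3,-0.03,-0.08],-0.4,1]
    - [[0.39,-0.03,-0.11],-0.61,1]
    - [[0.38,-0.03,-0.15],-0.61,1]
    - [[0.37,-0.03,-0.17],-0.61,1]
    - [[0.35,-0.03,-0.2],-0.61,1]
    - [[0.33,-0.03,-0.23],-0.61,1]
    - [[0.31,-0.03,-0.26],-0.61,1]
    - [[0.3,-0.03,-0.28],-0.61,1]
    - [[0,0,0],0,1]
  force: 12

```text
clock: 29.45
position: [0.5063, 0.1945, -0.0109]
ee_rot: [[0.949, -0.13, 0.289], [-0.292, -0.01, 0.956], [-0.121, -0.991, -0.048]]
wrist_force: [-0.7, -0.1, -3.3]
opening: 0.0462
```

```bash
cat >>h.py <<'E'
def slide(x,y,z,b,n):
    s,p,a=st(); R=np.array(s["ee_rot"]); q=p-.033*R[:,1]; d=(np.array([x,y,z])-q)/.03/n; da=(b-a)/n; out=[]
    print("t",round(s["clock"],2),"point",q.round(4),"yaw",round(a,3),"ycol",R[:,1].round(3),"F",np.round(s["wrist_force"],1),"open",round(s["opening"],4))
    for i in range(n):
        Q=R@cv2.Rodrigues(np.array([0,-da*i,0.]))[0]; v=Q.T@d; out.append("[[%.2f,%.2f,%.2f],%.2f,1]"%(*v,-np.degrees(da)/6))
    print(",".join(out))
E
python3 -c "
from h import *
slide(.535,.15,.0185,-.05,5);slide(.535,.0,.0185,-.05,10)
cw=camera_info('wrist'); f=grab_frame('wrist');s,p,a=st();R=s['ee_rot'];q=p-.033*R[:,1];A=a-np.pi/2
print('tray if rigid',(q[:2]-.078*np.array([np.cos(A),np.sin(A)])).round(4),A); x0=[*(q[:2]-.078*np.array([np.cos(A),np.sin(A)])),A]
print('main wrist',fit(f,cw,.022,x0,None,box=(0,330)))
ct=camera_info('top');print('main top',fit(grab_frame('top'),ct,.022,x0))"
```

```text
t 29.45 point [0.5106 0.1949 0.0218] yaw -0.299 ycol [-0.13  -0.01  -0.991] F [-0.7 -0.1 -3.3] open 0.0462
[[0.24,0.00,-0.24],-0.48,1],[[0.23,0.00,-0.25],-0.48,1],[[0.22,0.00,-0.26],-0.48,1],[[0.21,0.00,-0.27],-0.48,1],[[0.19,0.00,-0.28],-0.48,1]
t 29.45 point [0.5106 0.1949 0.0218] yaw -0.299 ycol [-0.13  -0.01  -0.991] F [-0.7 -0.1 -3.3] open 0.0462
[[0.27,0.01,-0.60],-0.24,1],[[0.25,0.01,-0.60],-0.24,1],[[0.24,0.01,-0.61],-0.24,1],[[0.22,0.01,-0.62],-0.24,1],[[0.21,0.01,-0.62],-0.24,1],[[0.19,0.01,-0.63],-0.24,1],[[0.18,0.01,-0.63],-0.24,1],[[0.16,0.01,-0.63],-0.24,1],[[0.15,0.01,-0.64],-0.24,1],[[0.13,0.01,-0.64],-0.24,1]
tray if rigid [0.5331 0.2701] -1.8735486834416384
main wrist (array([ 0.5307,  0.2634, -1.8625]), np.float64(5.06), np.float32(5.5292563))
main top (array([ 0.5384,  0.2552, -1.3357]), np.float64(2.4), np.float32(3.804221))
```

Request:
servo_tool:
  increments:
    - [[0.24,0,-0.24],-0.48,1]
    - [[0.23,0,-0.25],-0.48,1]
    - [[0.22,0,-0.26],-0.48,1]
    - [[0.21,0,-0.27],-0.48,1]
    - [[0.19,0,-0.3],-0.48,1]
    - [[0.04,0,-0.45],0,1]
    - [[0.03,0,-0.55],0,1]
    - [[0.03,0,-0.55],0,1]
    - [[0.03,0,-0.55],0,1]
    - [[0.03,0,-0.5],0,1]
    - [[0.02,0,-0.3],0,1]
    - [[0,0,0],0,1]
  force: 12

```text
clock: 30.55
position: [0.5276, 0.0706, -0.0126]
ee_rot: [[0.99, -0.129, 0.06], [-0.06, -0.001, 0.998], [-0.129, -0.992, -0.009]]
wrist_force: [-1.4, -0.7, -2.5]
opening: 0.0469
```

```bash
python3 -c "
from h import *
slide(.53,-.20,.0185,-.05,11)"
```

```text
t 30.55 point [0.5318 0.0706 0.0202] yaw -0.061 ycol [-0.129 -0.001 -0.992] F [-1.4 -0.7 -2.5] open 0.0469
[[0.04,0.01,-0.82],-0.01,1],[[0.04,0.01,-0.82],-0.01,1],[[0.04,0.01,-0.82],-0.01,1],[[0.04,0.01,-0.82],-0.01,1],[[0.04,0.01,-0.82],-0.01,1],[[0.04,0.01,-0.82],-0.01,1],[[0.04,0.01,-0.82],-0.01,1],[[0.04,0.01,-0.82],-0.01,1],[[0.04,0.01,-0.82],-0.01,1],[[0.04,0.01,-0.82],-0.01,1],[[0.04,0.01,-0.82],-0.01,1]
```

Request:
servo_tool:
  increments:
    - [[0.03,0,-0.4],0,1]
    - [[0.04,0,-0.6],0,1]
    - [[0.04,0,-0.7],0,1]
    - [[0.04,0,-0.7],0,1]
    - [[0.04,0,-0.7],0,1]
    - [[0.04,0,-0.7],0,1]
    - [[0.04,0,-0.7],0,1]
    - [[0.04,0,-0.7],0,1]
    - [[0.04,0,-0.7],0,1]
    - [[0.04,0,-0.6],0,1]
    - [[0.02,0,-0.4],0,1]
    - [[0,0,0],0,1]
  force: 12

```text
clock: 31.55
position: [0.526, -0.1365, -0.0126]
ee_rot: [[0.99, -0.128, 0.067], [-0.067, 0.006, 0.998], [-0.128, -0.992, -0.003]]
wrist_force: [-2.2, -1.5, -2.3]
opening: 0.0464
```

```bash
python3 -c "
from h import *
slide(.4877,-.4114,.0210,-.05,14)
s,p,a=st();R=s['ee_rot'];q=p-.033*R[:,1];A=a-np.pi/2; x0=[*(q[:2]-.078*np.array([np.cos(A),np.sin(A)])),A];print(np.round(x0,4))
f=grab_frame('wrist');cv2.imwrite('pics/w12.png',f[:,:,::-1])
Rm=np.array([(115,80),(115,-80),(-115,-80)])/1000
W=np.vstack([np.linspace(Rm[i],Rm[i+1],60) for i in range(2)]);W=np.c_[W,np.full(len(W),.0)]
t=grab_frame('top');ct=camera_info('top');print('tray top',fit(t,ct,.022,x0),'mat wrist',fit(f,camera_info('wrist'),0,[.4915,-.3335,-1.62],W))"
```

```text
t 31.55 point [ 0.5303 -0.1367  0.0201] yaw -0.068 ycol [-0.128  0.006 -0.992] F [-2.2 -1.5 -2.3] open 0.0464
[[-0.06,0.01,-0.66],-0.01,1],[[-0.06,0.01,-0.66],-0.01,1],[[-0.06,0.01,-0.66],-0.01,1],[[-0.06,0.01,-0.66],-0.01,1],[[-0.06,0.01,-0.66],-0.01,1],[[-0.06,0.01,-0.66],-0.01,1],[[-0.06,0.01,-0.66],-0.01,1],[[-0.06,0.01,-0.66],-0.01,1],[[-0.06,0.01,-0.66],-0.01,1],[[-0.06,0.01,-0.66],-0.01,1],[[-0.06,0.01,-0.66],-0.01,1],[[-0.07,0.01,-0.66],-0.01,1],[[-0.07,0.01,-0.66],-0.01,1],[[-0.07,0.01,-0.66],-0.01,1]
[ 0.5355 -0.0588 -1.6386]
tray top (array([ 0.523 , -0.0736, -1.6901]), np.float64(1.73), np.float32(2.3086083)) mat wrist (array([ 0.5278, -0.2339, -2.0001]), np.float64(5.92), np.float32(8.0))
```

Request:
servo_tool:
  increments:
    - [[-0.03,0,-0.4],0,1]
    - [[-0.05,0,-0.7],0,1]
    - [[-0.07,-0.01,-0.75],0,1]
    - [[-0.07,-0.02,-0.75],0,1]
    - [[-0.07,-0.02,-0.75],0,1]
    - [[-0.07,-0.02,-0.75],0,1]
    - [[-0.07,-0.02,-0.75],0,1]
    - [[-0.07,0,-0.75],0,1]
    - [[-0.07,0,-0.75],0,1]
    - [[-0.07,0,-0.7],0,1]
    - [[-0.05,0,-0.4],0,1]
    - [[0,0,0],0,1]
  force: 12

```text
clock: 32.65
position: [0.4893, -0.352, -0.0102]
ee_rot: [[0.99, -0.132, 0.056], [-0.054, 0.018, 0.998], [-0.133, -0.991, 0.011]]
wrist_force: [-1.5, -1.1, -2.1]
opening: 0.0465
```

```bash
python3 -c "
from h import *
slide(.4877,-.4114,.0210,-.05,3)
s,p,a=st();R=s['ee_rot'];q=p-.033*R[:,1];A=a-np.pi/2; x0=[*(q[:2]-.078*np.array([np.cos(A),np.sin(A)])),A];print(np.round(x0,4))
f=grab_frame('wrist');t=grab_frame('top')
o=cv2.resize(t[180:320,270:510],None,fx=3.3,fy=3.3,interpolation=2)[:,:,::-1].copy()
ct=camera_info('top')
def ln(P,col):
  q=pr('top',P,ct); cv2.polylines(o,[((q-[270,180]+.5)*3.3-.5).round().astype(int)],True,col,1)
def rc(c,A,a,b,z):
  Rr=np.array([[np.cos(A),-np.sin(A)],[np.sin(A),np.cos(A)]]); return np.c_[(Rr@np.array([(a,b),(a,-b),(-a,-b),(-a,b)]).T).T+c,np.full(4,z)]
ln(rc([.4908,-.3355],-1.6214,.115,.08,0),(0,0,255)); ln(rc(x0[:2],A,.062,.062,.022),(0,255,0))
cv2.imwrite('pics/f13.png',o)"
```

```text
t 32.65 point [ 0.4937 -0.3526  0.0225] yaw -0.054 ycol [-0.132  0.018 -0.991] F [-1.5 -1.1 -2.1] open 0.0465
[[-0.03,0.01,-0.66],-0.01,1],[[-0.03,0.01,-0.66],-0.01,1],[[-0.03,0.01,-0.66],-0.01,1]
[ 0.4979 -0.2747 -1.6252]
```

View pics/f13.png

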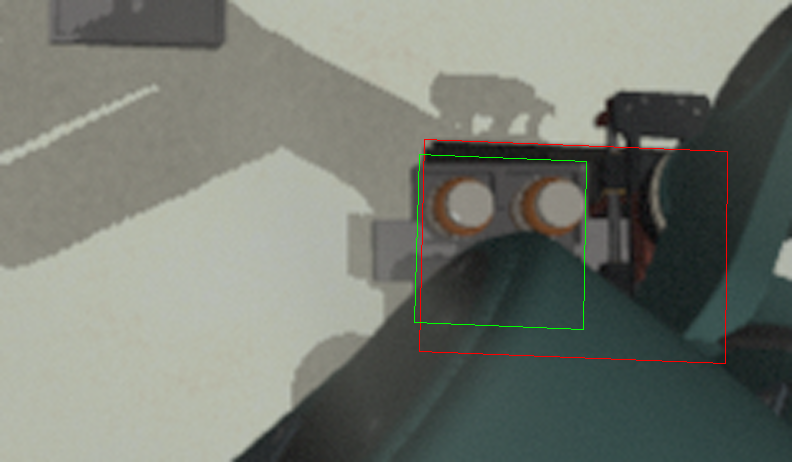

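Request:
servo_tool:
  increments:
    - [[0.02,0,-0.5],0.1,1]
    - [[0.03,0,-0.65],0.1,1]
    - [[0.02,0,-0.6],0.1,1]
    - [[0.02,0,-0.4],0.1,1]
    - [[0,0,0],0,1]
    - [[0,0,0],0,0.25]
    - [[0,0,0],0,0.25]
    - [[0,0,0],0,0.25]
    - [[0,0,0],0,0.25]
    - [[0,0,0],0,0.25]
    - [[0,0,0],0,0.25]
    - [[0,0,0],0,0.25]
  force: 12

```text
clock: 33.75
position: [0.488, -0.4133, -0.011]
ee_rot: [[0.986, -0.134, 0.097], [-0.095, 0.022, 0.995], [-0.136, -0.991, 0.009]]
wrist_force: [0.7, 1.1, -0.2]
opening: 0.066
```

Request:
servo_tool:
  increments:
    - [[0,-0.2,0],0,0.25]
    - [[0,-0.4,0],0,0.25]
    - [[0,-0.7,0],0,0.25]
    - [[0,-0.8,0],0,0.25]
    - [[0,-0.8,0],0,0.25]
    - [[0,-0.8,0],0,0.25]
    - [[0,-0.8,-0.5],0,0.25]
    - [[0,-0.3,-0.8],0,0.25]
    - [[0,0,-0.8],0,0.25]
    - [[0,0,-0.8],0,0.25]
    - [[0,0,-0.8],0,0.25]
    - [[0,0,0],0,0.25]

```text
clock: 34.75
position: [0.5004, -0.5289, 0.1518]
ee_rot: [[0.987, -0.129, 0.091], [-0.089, 0.016, 0.996], [-0.13, -0.991, 0.004]]
wrist_force: [-0.3, 0.0, -0.6]
opening: 0.0656
```

```bash
python3 -c "
from h import *
s,p,a=st(); print(s['clock'],p,s['wrist_force'],s['opening'])
ct=camera_info('top');t=grab_frame('top');cv2.imwrite('pics/t14.png',t[:,:,::-1]);cw=camera_info('wrist');f=grab_frame('wrist');cv2.imwrite('pics/w14.png',f[:,:,::-1])
x0=[.491,-.336,-1.6]
print('tray top',fit(t,ct,.024,x0)); print('tray wrist',fit(f,cw,.024,[.492,-.3335,-1.6],box=(0,330))); caps(.068)
W=lambda R:np.c_[np.vstack([np.linspace(np.array(R[i])/1e3,np.array(R[i+1])/1e3,60) for i in range(len(R)-1)]),np.zeros(60*(len(R)-1))]
print('mat top',fit(t,ct,0,[.4908,-.3355,-1.62],W([(115,80),(115,-80),(-115,-80),(-115,80),(115,80)])))
print('mat wrist',fit(f,cw,0,[.492,-.3335,-1.62],W([(115,80),(115,-80),(-115,-80),(-115,80),(115,80)]),box=(0,330)))
print('stack top',fit(t,ct,.066,[.7065,-.0085,-1.6]))
# white caps in top view near the mat
g=t.min(2)[190:320,380:510]; n,l,st_,ce=cv2.connectedComponentsWithStats((g>135).astype(np.uint8))
for i in range(1,n):
  if 60<st_[i,4]<300: print(st_[i],w('top',ce[i]+[380,190],.068,ct)[0].round(4))
"
```

```text
34.75 [ 0.50035805 -0.52889458  0.15179332] [-0.26728433  0.00135481 -0.61272457] 0.06558867551906504
tray top (array([ 0.4928, -0.335 , -1.6138]), np.float64(0.79), np.float32(0.9424926))
tray wrist (array([ 0.4947, -0.3345, -1.6104]), np.float64(4.59), np.float32(5.0048623))
[ 248    0   42   49 1628] [268.7  23.4] [ 0.4636 -0.3623]
mat top (array([ 0.4908, -0.3355, -1.6214]), np.float64(0.37), np.float32(0.37690365))
mat wrist (array([ 0.4932, -0.3339, -1.6192]), np.float64(4.26), np.float32(4.5053515))
stack top (array([ 0.7   , -0.0085, -1.6104]), np.float64(1.1), np.float32(1.378633))
[ 52  45  13  13 139] [ 0.5243 -0.3028]
[ 52  71  13  13 141] [ 0.4636 -0.301 ]
[ 78  72  14  13 142] [ 0.4607 -0.3629]
```

```bash
python3 -c "
from h import *
ct=camera_info('top');t=cv2.imread('pics/t14.png')[:,:,::-1]
q=pr('top',[(.522,-.365,.068),(.5243,-.3028,.068)],ct).round().astype(int);print(q)
for u,v in q: print(t[v-6:v+7:2,u-8:u+9:2].min(2))
cs=camera_info('scene');s=grab_frame('scene');cv2.imwrite('pics/s15.png',s[:,:,::-1])
s0=cv2.imread('pics/scene0.png')[:,:,::-1]
print('pile0 scene',fit(s0,cs,.044,[.7075,-.0075,-1.61]));
for z in(.044,.055,.066): print('stack scene',z,fit(s,cs,z,[.7065,-.0075,-1.6]),'top',fit(t,ct,z,[.7065,-.0085,-1.6]))
# caps in scene near tray
g=s.min(2); n,l,st_,ce=cv2.connectedComponentsWithStats((g>165).astype(np.uint8))
for i in range(1,n):
  if 60<st_[i,4]<900:
    p=w('scene',ce[i],.068,cs)[0]
    if abs(p[0]-.49)<.08 and abs(p[1]+.335)<.08: print(st_[i],p.round(4))
"
```

```text
[[465 241]
 [438 241]]
[[ 36  30  44  87 102  96  76  87  65]
 [ 35  57 113 122 121 121 121 108  57]
 [ 50  87 123 121 120 119 121 121  63]
 [ 63 105 122 122 121 120 120 122  69]
 [ 62  95 120 121 120 120 121 118  77]
 [ 39  70 116 122 121 120 121 114  48]
 [ 30  45  74 109 123 123 106  71  64]]
[[ 26  41 116 163 171 171 135  52  67]
 [ 37 110 170 171 169 171 171 123  67]
 [ 63 151 171 171 171 171 170 171  73]
 [ 70 152 171 171 171 171 171 170  80]
 [ 58 137 171 172 170 170 171 157  67]
 [ 37  71 156 171 169 171 170 104  69]
 [ 30  37  55 127 142 137  62  68  68]]
pile0 scene (array([ 0.714 , -0.0075, -1.595 ]), np.float64(1.1), np.float32(2.0364428))
stack scene 0.044 (array([ 0.7002, -0.0157, -1.5882]), np.float64(1.4), np.float32(2.4707072)) top (array([ 0.7046, -0.0079, -1.6116]), np.float64(1.24), np.float32(1.3488597))
stack scene 0.055 (array([ 0.704 , -0.0112, -1.5858]), np.float64(1.26), np.float32(1.6618785)) top (array([ 0.7022, -0.0087, -1.6135]), np.float64(1.15), np.float32(1.4295222))
stack scene 0.066 (array([ 0.7079, -0.0066, -1.5866]), np.float64(1.18), np.float32(1.3269839)) top (array([ 0.7   , -0.0085, -1.6104]), np.float64(1.1), np.float32(1.378633))
[223 143  10   8  61] [ 0.4625 -0.3613]
[242 155  11   9  68] [ 0.4645 -0.3001]
[222 172  11   8  67] [ 0.5277 -0.3012]
```

```bash
python3 -c "
from station import env; print(env.job_done())"
```

```text
the job is handed in; nothing more can be done
None
```

I handed the job in at about 35 s of the 72 s: the full tray is centred on the mat, the emptied tray is on the pile, and the gripper is open and clear of everything. The hand-in gives no verdict, so what follows is from my last camera checks.

**What I did:** I put the lone jar in the empty pocket and stacked the emptied tray on the pile by its rib. I then slid the full tray by its ear, with a light 12 N grip, onto the mat and let go.

**Last checks:**
- **Full tray on the mat:** about 2 mm off centre and about 0.01 rad from square, from the top camera (limits 20 mm and 0.15 rad). All four caps sit in the right 62 mm layout; one was in the gripper's shadow, so I confirmed it from its pixel brightness.
- **Emptied tray on the pile:** about 5–6 mm off the starting pile position in x, within about 1 mm in y, and within about 0.02 rad (limits 18 mm and 0.15 rad). Fits from both the top and scene cameras are best at 66 mm height, which is where a tray flat on the pile should be.

**What failed or disagreed:**
- **Fingertip height:** the first grasp on the jar closed above its cap. A touch test put the fingertips about 25 mm behind the TCP, although `env.nose_length` says they are 8 mm ahead. I used the touched value from then on.
- **Tool tilt:** the tool gradually leaned to about 0.13 rad and I could not correct it. This is why I kept the grip light for the slide. I estimated that the stacked tray was also slightly tilted when I set it down.
- **Cameras:** the top camera and the wrist camera differed by 2–4 mm. The scene camera put the pile up to about 9 mm away from the top camera's position.
- **Jug, bottle and dish:** I kept the path clear of them but did not measure them again at the end.

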